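Tidy the toy site: pour the balls into the jar, lid on, mug on the hook carousel

ROBOT

A 6-joint arm with a two-finger parallel gripper is mounted at the origin on the work surface. World frame = base frame: x ahead of the robot, y to its left, z up, the work surface at z = 0. Lengths are in m, angles in degrees, forces in N, time in s.
With the tool pointing down it reaches from about 0.35 to 0.8 m from the base axis. Payload 7.3 kg.
Tool frame: the origin (TCP) lies midway between the tips of the shut fingers; the grasp point (between the pads) lies 19 mm behind it (grasp_offset is the distance from the TCP to the grasp point, in m); z points along the fingers, y is the line along which they close (so a half turn about z gives the same grasp; the last joint's range is limited). The gripper opens to 85 mm and grips with 20 to 120 N. Pads are 22 mm wide; open, the fingers measure 114 mm over their backs; the gripper's body (76 mm by 85 mm) begins 54 mm behind the grasp point. The pads swing forward as they close: fully open they stand 13 mm farther back than shut.
Start: joints at [57.64, 19.595, 87.324, -0, 73.075, -8.365], TCP at [0.213, 0.48, 0.231] pointing down, gripper open.
Joint ranges: [-145.02, 145.02], [-44.19, 115.74], [2.07, 154.8], [-57.11, 237.11], [16.16, 152.29], [-177.93, 177.93]. Speed limits (degrees/s): [147.25, 147.25, 180, 180, 180, 180].

INTERFACE

Orientations are given as [roll, pitch, yaw] about the fixed x, y, z axes, in that order (R = Rz(yaw) Ry(pitch) Rx(roll)).
In Python, from rig import observe, read_camera, hand_in, grasp_offset gives the robot as it stands.
- The arm moves only by the tool servo_tool, never from a script. Its argument "increments" is text: rows parted by semicolons, each of 4 numbers parted by spaces: the shift along the world's x, y, z in units of 50 mm (1.0 is 50 mm), then the turn about the world's z in units of 5 degrees (1.0 is 5 degrees). In form: x y z yaw; .... A call has exactly 5 rows; each row shifts and turns the commanded pose from where the row before left it; what a row does not reach is not made up. A row lasts 1/10 s, in which the tool goes at most 50 mm and 8.59 degrees, less where a joint would pass 70% of its speed; a pose out of reach is approached as far as the arm can. A call is refused whole if a number of a shift passes 1 or a number of a turn 1, either way. A call with a gripper value outside its range is refused whole. "claw" is the closure, from 0 (fully open) to 1 (shut), set as the call begins (left out, the last holds). The fingers move at their own pace and stop on an object; the grip force is fixed at half the most. Time passes only in rows, so rows that do not move let the fingers close, or fill a call up. It gives the time, the measured TCP pose, the force, the opening and the grip force at its end, in the units of the state.
- observe(): the state, without advancing time (a new reading comes with each control period).
- read_camera(name): name is "scene" or "top" or "wrist"; returns a dict with "img" (480x640x3 uint8, red, green, blue), "vertical_fov" (degrees; the focal length in pixels is half the picture's height over the tangent of half this angle, whatever the lens; pixels are square), "cx", "cy" (the principal point, pixels), "extrinsics" (4x4, takes a point from camera to world coordinates); the wrist camera has in their place "tool_from_camera" (4x4, takes a point from camera to tool coordinates, whose origin is the TCP and whose axes are the flange's). Camera axes: x right, y down, z forward; pixel columns grow to the right and rows downward; lengths in m; the calibration is good to about 2 mm. A picture is of the moment at which its call begins: read the wrist's pose just before it. There is no depth.
- hand_in(): hands the job in; it is judged then, once.
The state is a dict: "clock": time; "qpos": joint angles; "qvel": joint speeds; "effort": joint torques, N m; "position": TCP position; "ee_rot": TCP orientation; "contact_force": force on the tool from outside, world axes, zero at the start; "moment": the same for the moment, N m; "opening": opening from 0.0 (shut) to 1.0 (fully open); "gripper_force": force on a finger pad.
Only numpy, scipy, OpenCV 4.12 (cv2) and the standard library are available. Lean on these libraries where they do the work, as an engineer would, in place of code of your own. Each camera call takes 0.05 s, during which the arm holds its last target. There are 200 camera calls.

TASK

Put the wooden balls away: tip the ones in the enamel mug out into the glass jar, add every ball left lying on the blue mat, and set the green lid fully down on the jar. Turn the hook carousel until its empty hook points to the front, towards the robot, and hang the empty mug on that hook by its handle. Do not shift the van, the forklift or the cement mixer, and keep the jar standing.

Things in the scene. Friction and masses are not known exactly. Their poses are not given: they have to be found in the camera images.
- mug: white enamelled mug with a blue rim, 0.13 kg: a cylinder 68 mm across, 80 high, walls 3, floor 4 thick, upright with balls in it at the start. Origin: centre of its underside; z up its axis. D-shaped handle of 8 mm round bar on its +y side, to 74 mm off the axis; its opening spans 34 to 66 mm off the axis, 24 to 60 mm up, and faces along the mug's x
- mug_rim (a point): centre of the mug's mouth, 80 mm above its underside
- mug_handle (a point): middle of the opening in the mug's handle, 50 mm off the axis (+y of the mug), 42 mm above its underside
- jar: clear glass jar, steel band near its mouth, loose, 0.55 kg: a cylinder 100 mm across and 100 mm high, walls 4 mm (mouth at least 88 mm wide inside), floor 6 mm. Origin: centre of its underside, z up
- lid: green plastic jar lid, 60 g, lying knob up. Origin: centre of its underside. From there up: a tapered plug 82 mm across, 10 deep, that sits in the jar's mouth with 3 mm to spare all round; a flange 106 mm across at 10 to 17 mm that rests on the rim; a knob 26 mm across at 17 to 41 mm. Home: origin on the jar's axis, 90 mm above the jar's underside, by its own weight
- mat: blue hard silicone car mat tile with a printed road, fixed to the shelf, 140 mm (its x) by 170 mm (its y), 8 mm thick. Origin: centre of its underside
- carousel_base: round dark steel foot of the hook carousel, fixed, 150 mm across, 18 mm high, not turned: its front is its -x side, towards the robot. Origin: centre of its underside, on the turning axis
- carousel (a joint): turn of the carousel about its vertical axis (rad), anticlockwise from above; at 0 or 2 pi the empty hook points to the front (world -x). Turns either way, friction 0.10 N m, stays where left. An 18 mm post carries four hooks at right angles: the empty one and the one opposite (with a shoehorn) high, the two beside it 60 mm lower (keys, tag). All three stay on
- carousel_grip (a point): centre of the wooden wing grip on top of the carousel, for turning it: a bar 44 mm long, 14 mm thick, 32 mm high (top 263 mm above the shelf). Its length lies along the line of the empty hook
- hook_seat (a point): lowest point of the upper side of the empty hook, where a handle comes to rest: 68 mm out from the axis, 205.5 mm above the shelf. The hook is a bar 7 mm thick that slopes gently down (8 mm) from the post to here
- hook_tip (a point): centre of the black ball (11 mm) at the tip of the empty hook: 98 mm out from the axis, 224 mm above the shelf; the bar rises straight from the seat to here
- van: white die-cast toy van, 102 mm long, 38 wide, 39 high, on the blue mat; not part of the job
- forklift: yellow and steel toy forklift, 101 mm long, 38 wide, 81 high; not part of the job
- mixer: orange plastic toy cement mixer, 116 mm long, 52 wide, 85 high; not part of the job
- ball1_center (a point): centre of a varnished wooden ball 26 mm across, 14 g, slippery (friction about 0.25), in the mug at the start
- ball2_center (a point): centre of a varnished wooden ball 26 mm across, 14 g, slippery (friction about 0.25), in the mug at the start
- ball3_center (a point): centre of a varnished wooden ball 26 mm across, 14 g, slippery (friction about 0.25), in the mug at the start
- ball4_center (a point): centre of a varnished wooden ball 26 mm across, 14 g, slippery (friction about 0.25), in the mug at the start (may be absent)
- ball5_center (a point): centre of a varnished wooden ball 26 mm across, 14 g, slippery (friction about 0.25), in the mug at the start (may be absent)
- ball6_center (a point): centre of a varnished wooden ball 26 mm across, 14 g, slippery (friction about 0.25), in the mug at the start (may be absent)
- ball7_center (a point): centre of a varnished wooden ball 26 mm across, 14 g, slippery (friction about 0.25), lying on the blue mat at the start (may be absent)
- ball8_center (a point): centre of a varnished wooden ball 26 mm across, 14 g, slippery (friction about 0.25), lying on the blue mat at the start (may be absent)
- ball9_center (a point): centre of a varnished wooden ball 26 mm across, 14 g, slippery (friction about 0.25), lying on the blue mat at the start (may be absent)
- ball10_center (a point): centre of a varnished wooden ball 26 mm across, 14 g, slippery (friction about 0.25), lying on the blue mat at the start (may be absent)

How it is judged (in metres and radians):
On the way:
1. the mug is held tipped (more than 70 degrees) with its mouth over the jar, to pour the balls out (angle between mug's own z axis and vertical above 1.22 rad and horizontal distance between mug_rim and jar below 0.09 m and height (world z) of mug_rim above 0.1 m), for 0.2 s.
At the end, for the whole second after the job is handed in: Every ball present is in the jar; the lid sits in its mouth, centred within 7 mm, level, down within 3 mm; the jar is upright; the empty hook points to the front within 19 degrees and the mug hangs on it at rest, clear of the shelf, the middle of its handle opening within 45 mm of the seat (horizontal distance between each of ball1_center, ball2_center, ball3_center, ball4_center, ball5_center, ball6_center, ball7_center, ball8_center, ball9_center, ball10_center and jar below 0.045 m and z of ball1_center in the frame of jar between 0.008 and 0.092 m and z of ball2_center in the frame of jar between 0.008 and 0.092 m and z of ball3_center in the frame of jar between 0.008 and 0.092 m and z of ball4_center in the frame of jar between 0.008 and 0.092 m and z of ball5_center in the frame of jar between 0.008 and 0.092 m and z of ball6_center in the frame of jar between 0.008 and 0.092 m and z of ball7_center in the frame of jar between 0.008 and 0.092 m and z of ball8_center in the frame of jar between 0.008 and 0.092 m and z of ball9_center in the frame of jar between 0.008 and 0.092 m and z of ball10_center in the frame of jar between 0.008 and 0.092 m and horizontal distance between lid and jar below 0.007 m and z of lid in the frame of jar below 0.093 m and angle between the z axis of lid and the z axis of jar, either way round below 0.06 rad and angle between jar's own z axis and vertical below 0.1 rad and x of hook_seat in the frame of carousel_base below -0.05 m and y of hook_seat in the frame of carousel_base between -0.023 and 0.023 m and distance between mug_handle and hook_seat below 0.045 m and height (world z) of mug above 0.07 m and linear speed of mug below 0.05 m/s); the robot touches nothing.
It fails at once if a toy vehicle is shifted by more than 30 mm (distance of any of van, forklift, mixer from where it was at the start of the episode above 0.03 m).
It fails at once if the jar is tipped by more than 25 degrees (angle between jar's own z axis and vertical above 0.44 rad).
Of ball4, ball5, ball6 only 1 to 3 are there at a start; the rules pass over those that are not, and their reading is None.
Of ball7, ball8, ball9, ball10 only 2 to 4 are there at a start; the rules pass over those that are not, and their reading is None.
At some moment in a run one of lid, jar may be knocked a few centimetres aside while the robot is not near it.
It also fails if it takes over 210 s, if anything falls off the work surface, if the arm or the gripper's body presses on something with over 40 N, if the wrist force passes 120 N, or if a joint passes its speed limit or range.

## Working session

There is one attempt and no reset: what is moved stays moved. The work goes in short steps, Python scripts to look and compute and a tool call to move; the robot and the scene stay as the last step left them, time stands still between calls to the robot, and variables do not carry over. Pictures are saved under pics/ and viewed, at most 14 in all, crops included, and the job is handed in when it is done.

Besides the shell and the picture viewer there is one more tool, called after "Emit:" as name(argument=value, ...) on one line, values as JSON. servo_tool: Moves the arm, as the interface text tells. Its arguments: {"type":"object","properties":{"increments":{"type":"string"},"claw":{"type":"number"}},"required":["increments"]}

```bash
ls; mkdir -p pics; python3 - <<'E'
from rig import *
import cv2,pickle
print(observe(),grasp_offset)
for n in("scene","top"):
    c=read_camera(n);pickle.dump(c,open(n+".pkl","wb"));cv2.imwrite(f"pics/{n}0.png",c["img"][...,::-1]);print({k:v for k,v in c.items() if k!="img"})
E
```

```text
pics
{'clock': 0.0, 'qpos': array([ 5.76393209e+01,  1.96352091e+01,  8.73804337e+01, -6.30585529e-04,
        7.30743823e+01, -8.36529078e+00]), 'qvel': array([ 0.00138515, -0.1095664 , -0.07725973,  0.05758938,  0.0630984 ,
        0.08528483]), 'effort': array([-4.92604286e-04, -4.33673322e+01, -2.46008241e+01, -3.00921893e-04,
        7.88009173e-03,  1.66545357e-05]), 'position': array([0.21325149, 0.47927249, 0.23061757]), 'ee_rot': array([-1.79910845e+02, -1.25006196e-02,  1.56004786e+02]), 'contact_force': array([ 0.37502981, -0.54011913, -0.75198284]), 'moment': array([-0.03925207, -0.05321157, -0.02826381]), 'gripper_force': 0.0, 'opening': 1.006064624890618} 0.0187
{'vertical_fov': 47.995679177574374, 'cx': 320.4697471426606, 'cy': 233.17760259781934, 'extrinsics': array([[ 0.57192149,  0.53349797, -0.62312577,  1.30591017],
       [ 0.82028212, -0.3780203 ,  0.42922942, -0.47476602],
       [-0.00656117, -0.75662446, -0.65381678,  0.91932997],
       [ 0.        ,  0.        ,  0.        ,  1.        ]])}
{'vertical_fov': 45.148427904373854, 'cx': 319.0433527403076, 'cy': 238.34519150251265, 'extrinsics': array([[ 0.02878363, -0.98515084,  0.1692611 ,  0.41743342],
       [-0.99958466, -0.02812825,  0.00626903, -0.01342338],
       [-0.00141492, -0.16937125, -0.98555131,  1.14584374],
       [ 0.        ,  0.        ,  0.        ,  1.        ]])}
```

View pics/scene0.png

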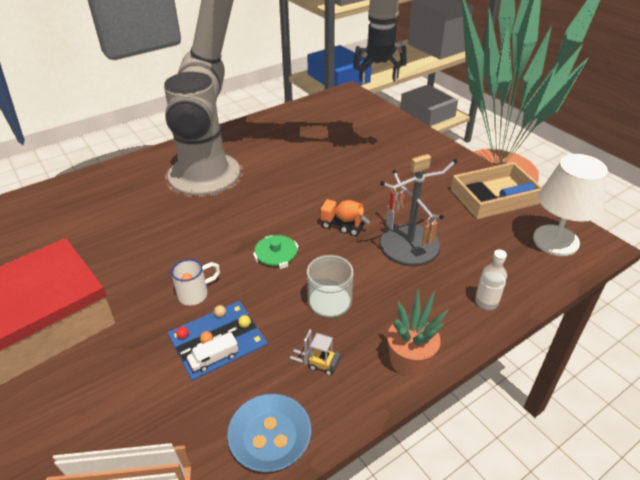

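View pics/top0.png

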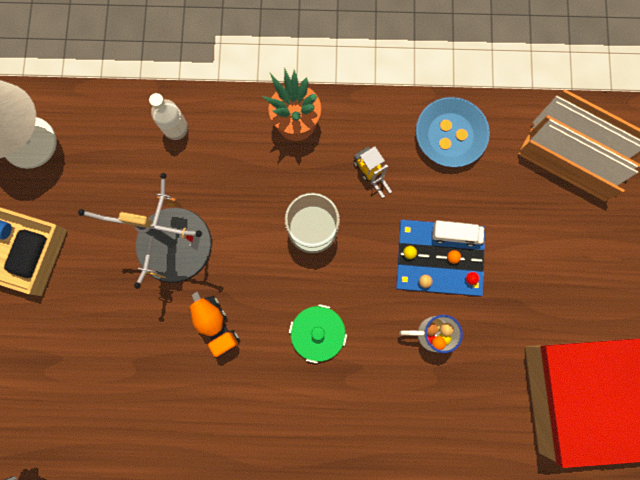

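```bash
cat > h.py <<'E'
import numpy as np,cv2
def ray(c,uv,E=None):
    E=c["extrinsics"] if E is None else E
    f=240/np.tan(np.radians(c["vertical_fov"]/2))
    d=E[:3,:3]@np.array([(uv[0]-c["cx"])/f,(uv[1]-c["cy"])/f,1.]);return E[:3,3],d
def onz(c,uv,z,E=None):
    o,d=ray(c,uv,E);return (o+d*(z-o[2])/d[2])
def tri(r1,r2):
    (a,u),(b,v)=r1,r2;u=u/np.linalg.norm(u);v=v/np.linalg.norm(v)
    s=np.linalg.lstsq(np.stack([u,-v],1),b-a,rcond=None)[0];p,q=a+s[0]*u,b+s[1]*v
    return (p+q)/2,np.linalg.norm(p-q)
def mask(img,lo,hi,roi=None):
    m=cv2.inRange(cv2.cvtColor(img,cv2.COLOR_RGB2HSV),lo,hi)
    if roi:
        z=np.zeros_like(m);x0,y0,x1,y1=roi;z[y0:y1,x0:x1]=255;m&=z
    return m
def blobs(m,amin=30):
    cs,_=cv2.findContours(m,cv2.RETR_EXTERNAL,cv2.CHAIN_APPROX_NONE)
    return [(cv2.contourArea(k),np.array(cv2.minEnclosingCircle(k)[0]),k) for k in sorted(cs,key=cv2.contourArea,reverse=True) if cv2.contourArea(k)>=amin]
E
python3 - <<'E'
import pickle,cv2,numpy as np
from h import *
c=pickle.load(open("top.pkl","rb"));im=c["img"];np.set_printoptions(precision=4,suppress=True)
def show(n,m,z,a=30):
    for A,ctr,k in blobs(m,a)[:4]:
        e=cv2.minAreaRect(k);print(n,A,ctr.round(1),e[1],onz(c,ctr,z))
show("lid",mask(im,(50,120,60),(75,255,255)),.017)
show("mugrim",mask(im,(105,60,40),(130,255,255),(400,305,480,365)),.08)
show("mat",mask(im,(100,150,60),(120,255,255),(380,205,500,305)),.008)
for n,uv in dict(yel=(410,253),ora=(454.5,257),nat=(425.5,282),red=(472.5,279)).items(): print(n,onz(c,uv,.021))
print("jar",onz(c,(312,219),.1)); print("grip",onz(c,(133,221),.263)); print("tipL",onz(c,(81,212),.224),"tipR",onz(c,(198,234),.224),"foot",onz(c,(173,244),.018))
a=cv2.resize(im[150:350,60:230],None,fx=3,fy=3,interpolation=cv2.INTER_CUBIC)[:,:,::-1]
b=cv2.resize(im[190:360,285:350],None,fx=3,fy=3,interpolation=cv2.INTER_CUBIC)[:,:,::-1]
d=cv2.resize(im[305:365,395:475],None,fx=3,fy=3,interpolation=cv2.INTER_CUBIC)[:,:,::-1]
o=np.zeros((600,800,3),np.uint8);o[:600,:510]=a;o[:510,510:705]=b;pass
o[420:600,560:800]=d;cv2.imwrite("pics/crop1.png",o)
s=pickle.load(open("scene.pkl","rb"))["img"]
cv2.imwrite("pics/crop2.png",cv2.resize(s[140:280,340:480],None,fx=4,fy=4,interpolation=cv2.INTER_CUBIC)[:,:,::-1])
E
```

```text
lid 2279.0 [317.7 333.5] (53.366661071777344, 53.666473388671875) [ 0.4249 -0.0091  0.017 ]
lid 42.5 [272.6 104.1] (19.677398681640625, 11.180339813232422) [0.89   0.0978 0.017 ]
lid 33.5 [309.  103.8] (9.998459815979004, 19.733802795410156) [0.8929 0.0226 0.017 ]
lid 33.5 [297.   88.6] (10.29935359954834, 24.75883674621582) [0.9254 0.0485 0.017 ]
mugrim 1077.5 [443.5 333.5] (37.0, 37.0) [ 0.4312 -0.2383  0.08  ]
mat 1739.0 [439.5 279.5] (85.70293426513672, 24.581462860107422) [ 0.5372 -0.2464  0.008 ]
mat 843.0 [441.6 235.2] (84.74889373779297, 22.8978271484375) [ 0.6262 -0.2511  0.008 ]
yel [ 0.5865 -0.186   0.021 ]
ora [ 0.581  -0.2735  0.021 ]
nat [ 0.5302 -0.2164  0.021 ]
red [ 0.5387 -0.3081  0.021 ]
jar [0.633  0.0073 0.1   ]
grip [0.5882 0.2832 0.263 ]
tipL [0.6083 0.3825 0.224 ] tipR [0.5773 0.189  0.224 ] foot [0.5915 0.2824 0.018 ]
```

View pics/crop1.png

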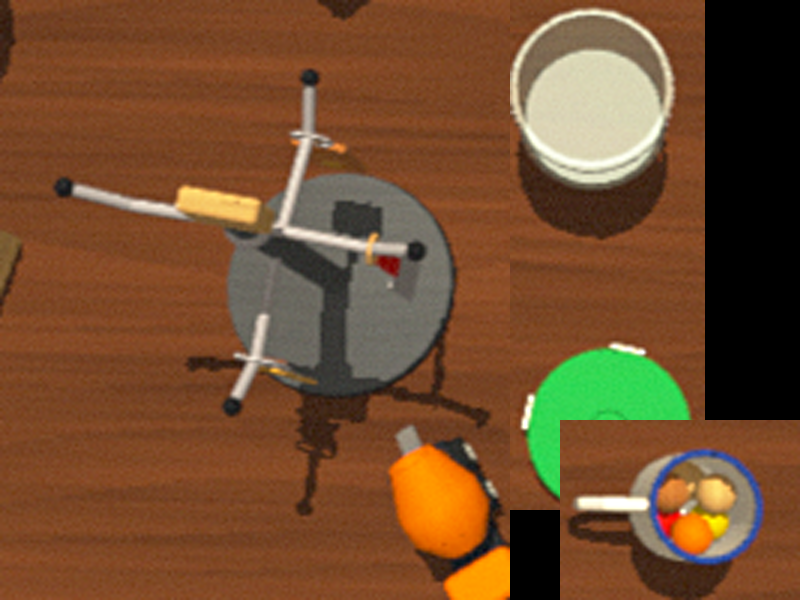

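View pics/crop2.png

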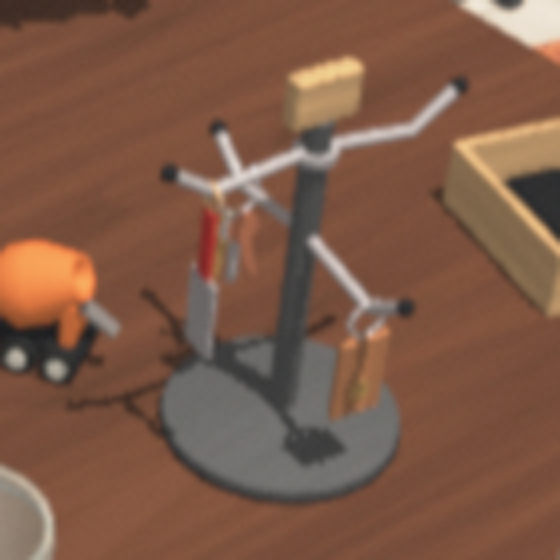

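Emit:
servo_tool(increments="0 0 .4 -1; 0 0 .4 -1; 0 0 .4 -1; 0 0 .4 -1; 0 0 .4 -1", claw=0)

```text
clock: 0.6
position: [0.2134, 0.4794, 0.3317]
ee_rot: [-180.0, 0.0, 130.8]
contact_force: [0.7, -0.6, -0.1]
opening: 1.002
gripper_force: 0.0
```

Emit:
servo_tool(increments=".75 -.4 0 -1; .75 -.4 0 -1; .75 -.4 0 -1; .75 -.4 0 -1; .75 -.4 0 -1")

```text
clock: 1.1
position: [0.4022, 0.3786, 0.331]
ee_rot: [-180.0, 0.0, 105.8]
contact_force: [-0.2, 0.5, -1.0]
opening: 1.001
gripper_force: 0.0
```

Emit:
servo_tool(increments=".75 -.4 0 -1; .75 -.4 0 -1; .75 -.4 0 -1; .75 -.4 0 -1; .75 -.4 0 -1")

```text
clock: 1.6
position: [0.5897, 0.2785, 0.3308]
ee_rot: [-180.0, 0.0, 80.8]
contact_force: [0.3, 0.8, -0.2]
opening: 1.002
gripper_force: 0.0
```

```bash
cat >> h.py <<'E'
from scipy.spatial.transform import Rotation as Ro
def wcam():
    from rig import observe,read_camera
    s=observe();c=read_camera("wrist");T=np.eye(4);T[:3,:3]=Ro.from_euler("xyz",s["ee_rot"],degrees=True).as_matrix();T[:3,3]=s["position"]
    c["extrinsics"]=T@c["tool_from_camera"];return s,c
def save(n,img): cv2.imwrite(f"pics/{n}.png",img[...,::-1])
def st(s): print("t%.2f"%s["clock"],s["position"].round(4),s["ee_rot"].round(1),"F",s["contact_force"].round(1),"op%.3f gf%.1f"%(s["opening"],s["gripper_force"]),"q",s["qpos"].round(0))
E
python3 - <<'E'
from h import *
s,c=wcam();st(s);save("w1",c["img"]);print(c["tool_from_camera"].round(3),c["vertical_fov"])
import pickle;pickle.dump(c,open("w1.pkl","wb"))
E
```

```text
t1.60 [0.5897 0.2785 0.3308] [-180.     0.    80.8] F [ 0.3  0.8 -0.2] op1.002 gf0.0 q [19. 32. 53.  0. 96. 28.]
[[-0.    -0.948 -0.317  0.082]
 [ 1.    -0.     0.001  0.   ]
 [-0.001 -0.317  0.948 -0.143]
 [ 0.     0.     0.     1.   ]] 65.83989603134441
```

View pics/w1.png

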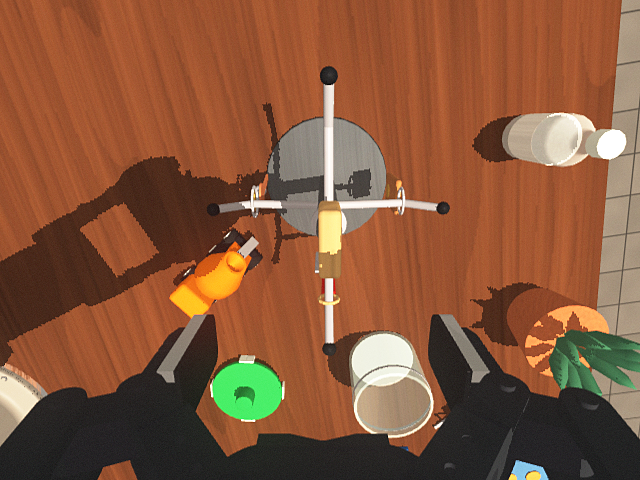

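```bash
python3 - <<'E'
from h import *
import pickle
c=pickle.load(open("w1.pkl","rb"))
for uv,z in(((330,227),.263),((328.5,75),.224),((330,349.5),.224),((327,178),.018)):print(onz(c,uv,z).round(4))
E
```

```text
[0.5979 0.2989 0.263 ]
[0.611  0.3842 0.224 ]
[0.5815 0.1888 0.224 ]
[0.5976 0.2907 0.018 ]
```

Emit:
servo_tool(increments=".1 .15 -.3 .1; 0 0 -.4 0; 0 0 -.4 0; 0 0 -.4 0; 0 0 -.38 0")

```text
clock: 2.15
position: [0.5922, 0.2882, 0.2353]
ee_rot: [-179.9, 0.0, 81.6]
contact_force: [0.6, 0.2, 0.3]
opening: 0.999
gripper_force: 0.0
```

Emit:
servo_tool(increments="0 0 0 0; 0 0 0 0; 0 0 0 0; 0 0 0 0; 0 0 0 0", claw=1)

```text
clock: 2.65
position: [0.5954, 0.2871, 0.2387]
ee_rot: [179.7, -0.1, 81.5]
contact_force: [3.9, 2.7, 11.1]
opening: 0.155
gripper_force: 59.6
```

Emit:
servo_tool(increments="0 0 0 0; 0 0 0 0; 0 0 0 0.5; 0 0 0 0.5; 0 0 0 0")

```text
clock: 3.15
position: [0.5953, 0.2871, 0.2387]
ee_rot: [179.7, -0.1, 86.5]
contact_force: [6.4, 0.9, 2.2]
opening: 0.154
gripper_force: 59.8
```

Emit:
servo_tool(increments="0 0 0 1; 0 0 0 1; 0 0 0 1; 0 0 0 1; 0 0 0 1")

```text
clock: 3.65
position: [0.5951, 0.2871, 0.2387]
ee_rot: [179.7, 0.0, 111.7]
contact_force: [5.8, -0.0, 1.9]
opening: 0.153
gripper_force: 59.9
```

Emit:
servo_tool(increments="0 0 0 1; 0 0 0 1; 0 0 0 1; 0 0 0 1; 0 0 0 1")

```text
clock: 4.15
position: [0.595, 0.287, 0.2387]
ee_rot: [179.8, 0.1, 136.7]
contact_force: [5.4, 0.4, 1.9]
opening: 0.15
gripper_force: 59.9
```

Emit:
servo_tool(increments="0 0 0 1; 0 0 0 1; 0 0 0 1; 0 0 0 1; 0 0 0 1")

```text
clock: 4.65
position: [0.5949, 0.2868, 0.2387]
ee_rot: [179.9, 0.2, 161.7]
contact_force: [4.4, -0.1, 1.1]
opening: 0.151
gripper_force: 59.9
```

Emit:
servo_tool(increments="0 0 0 1; 0 0 0 1; 0 0 0 1; 0 0 0 .7; 0 0 0 0")

```text
clock: 5.15
position: [0.5949, 0.2867, 0.2387]
ee_rot: [180.0, 0.2, -180.0]
contact_force: [4.9, -1.4, 4.1]
opening: 0.151
gripper_force: 60.0
```

Emit:
servo_tool(increments="0 0 0 0; 0 0 0 0; 0 0 .8 0; 0 0 .8 0; 0 0 .4 0", claw=0)

```text
clock: 5.65
position: [0.5936, 0.2876, 0.3412]
ee_rot: [179.9, 0.2, 180.0]
contact_force: [-1.0, -0.4, 0.7]
opening: 0.975
gripper_force: 0.0
```

```bash
python3 - <<'E'
from h import *
s,c=wcam();st(s);save("w2",c["img"])
im=c["img"];m=mask(im,(0,0,0),(180,255,70),(100,20,560,320))
for A,ct,k in blobs(m,30)[:9]:print(A,ct.round(1),onz(c,ct,.224).round(4))
E
```

```text
t5.65 [0.5936 0.2876 0.3412] [179.9   0.2 180. ] F [-1.  -0.4  0.7] op0.975 gf0.0 q [ 19.  32.  50.   0.  97. -71.]
3755.5 [323.   52.5] [0.4734 0.2886 0.224 ]
1958.5 [547.6 162.6] [0.5418 0.4437 0.224 ]
1062.5 [307.3 167.3] [0.5449 0.2777 0.224 ]
622.0 [355.7 167.3] [0.5449 0.3112 0.224 ]
337.0 [267.5  66. ] [0.4811 0.2532 0.224 ]
248.0 [522. 299.] [0.6467 0.4442 0.224 ]
213.5 [320.9  93.9] [0.4976 0.2872 0.224 ]
132.5 [248.  91.] [0.4959 0.2399 0.224 ]
113.0 [525.  121.5] [0.5148 0.4233 0.224 ]
```

View pics/w2.png

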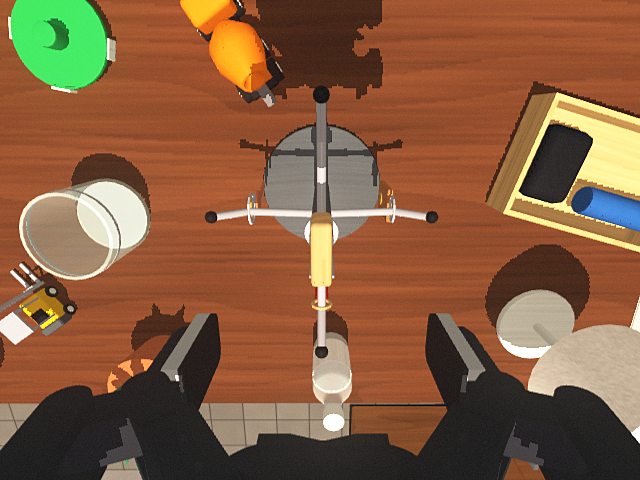

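Emit:
servo_tool(increments="0 -.97 0 0; 0 -.97 0 0; 0 -.97 0 0; 0 -.97 0 0; 0 -.97 0 0")

```text
clock: 6.2
position: [0.5927, 0.0433, 0.3368]
ee_rot: [180.0, -0.1, 180.0]
contact_force: [1.1, -0.1, 0.7]
opening: 1.0
gripper_force: 0.0
```

Emit:
servo_tool(increments="-.1 -.97 -.3 0; -.1 -.97 -.3 0; -.1 -.97 -.3 0; -.1 -.97 -.3 0; -.1 -.97 -.3 0")

```text
clock: 6.7
position: [0.5681, -0.1943, 0.2627]
ee_rot: [179.9, -0.1, 180.0]
contact_force: [0.9, 0.9, 0.3]
opening: 1.0
gripper_force: 0.0
```

Emit:
servo_tool(increments="-.25 -.97 -.3 0; 0 0 -.3 0; 0 0 0 0; 0 0 0 0; 0 0 0 0", claw=0.45)

```text
clock: 7.2
position: [0.5577, -0.2384, 0.2354]
ee_rot: [-180.0, 0.1, -179.9]
contact_force: [0.1, 0.2, 0.2]
opening: 0.55
gripper_force: 0.0
```

```bash
python3 - <<'E'
from h import *
s,c=wcam();st(s);save("w3",c["img"])
im=c["img"];import pickle;pickle.dump(c,open("w3.pkl","wb"))
for n,lo,hi in(("red",(0,180,100),(6,255,255)),("red2",(174,180,100),(180,255,255)),("ora",(7,180,150),(17,255,255)),("yel",(23,150,150),(33,255,255)),("nat",(10,60,150),(20,170,255))):
  for A,ct,k in blobs(mask(im,lo,hi),150)[:4]:print(n,A,ct.round(1),onz(c,ct,.021).round(4))
E
```

```text
t7.20 [ 0.5577 -0.2384  0.2354] [-1.800e+02  1.000e-01 -1.799e+02] F [0.1 0.2 0.2] op0.550 gf0.0 q [ -30.   28.   73.    0.   79. -120.]
red 2352.0 [36.9 18. ] [ 0.3967 -0.4795  0.021 ]
red 474.5 [253.1 189.5] [ 0.5422 -0.3055  0.021 ]
red 306.5 [341.4  55.5] [ 0.4249 -0.2218  0.021 ]
ora 819.0 [325.1  40.6] [ 0.4134 -0.236   0.021 ]
ora 201.5 [290.7 230.9] [ 0.584 -0.27   0.021]
yel 436.5 [376.5 237.3] [ 0.5907 -0.1834  0.021 ]
yel 287.0 [308.8  55.2] [ 0.4246 -0.2501  0.021 ]
yel 184.5 [306.5 410.5] [ 0.8092 -0.2569  0.021 ]
yel 176.5 [279.5 424. ] [ 0.8297 -0.2901  0.021 ]
nat 7744.5 [287.5 289. ] [ 0.6485 -0.2751  0.021 ]
nat 5423.0 [604.5 310. ] [0.6731 0.0677 0.021 ]
nat 2726.0 [65.5 49.5] [ 0.4205 -0.4606  0.021 ]
nat 1127.0 [315.3  81.1] [ 0.4453 -0.2446  0.021 ]
```

View pics/w3.png

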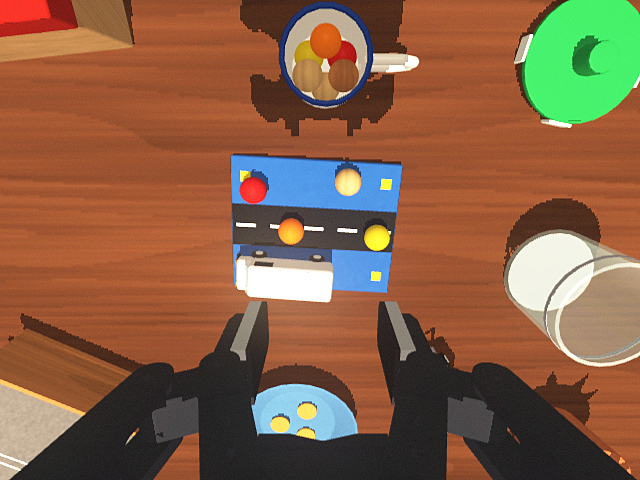

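Emit:
servo_tool(increments=".62 .54 -.5 0; 0 .54 -1 0; 0 0 -1 0; 0 0 -1 0; 0 0 -.9 0")

```text
clock: 7.75
position: [0.5885, -0.1872, 0.0194]
ee_rot: [-180.0, 0.1, -179.9]
contact_force: [-0.0, 1.2, 0.9]
opening: 0.55
gripper_force: 0.0
```

```bash
python3 - <<'E'
from h import *
import pickle
from rig import observe
st(observe())
c=pickle.load(open("w3.pkl","rb"));print("nat",onz(c,(347.5,181.5),.021)); print("mugrim",onz(c,(326,54.5),.08),"handle end",onz(c,(417,62),.05),"van",onz(c,(290,268),.03), onz(c,(331,270),.03))
c=pickle.load(open("w1.pkl","rb"));print("jar",onz(c,(393,402),.1),"w1 lid",onz(c,(248,388),.017))
E
```

```text
t7.75 [ 0.5885 -0.1872  0.0194] [-1.800e+02  1.000e-01 -1.799e+02] F [-0.   1.2  0.9] op0.550 gf0.0 q [ -25.   42.   85.    0.   53. -115.]
nat [ 0.53431329 -0.21403479  0.021     ]
mugrim [ 0.43269229 -0.2357173   0.08      ] handle end [ 0.43363896 -0.16241414  0.05      ] van [ 0.62068869 -0.27098432  0.03      ] [ 0.62282403 -0.22935233  0.03      ]
jar [0.63624795 0.01624317 0.1       ] w1 lid [4.32090502e-01 4.03822354e-04 1.70000000e-02]
```

Emit:
servo_tool(increments="0 .05 -.19 0; 0 0 0 0; 0 0 0 0; 0 0 0 0; 0 0 0 0")

```text
clock: 8.25
position: [0.5893, -0.1867, 0.0133]
ee_rot: [-179.9, 0.2, -180.0]
contact_force: [0.2, 0.4, -0.4]
opening: 0.55
gripper_force: 0.0
```

Emit:
servo_tool(increments="0 0 0 0; 0 0 0 0; 0 0 0 0; 0 0 .5 0; 0 0 1 0", claw=1)

```text
clock: 8.75
position: [0.5854, -0.1851, 0.0829]
ee_rot: [179.8, -0.5, 180.0]
contact_force: [0.2, -0.5, -0.5]
opening: 0.263
gripper_force: 58.9
```

Emit:
servo_tool(increments="0 0 1 0; 0 .8 .4 0; .2 .8 0 0; .4 .8 0 0; .3 .8 0 0")

```text
clock: 9.25
position: [0.6336, -0.0249, 0.1566]
ee_rot: [-180.0, 0.1, 180.0]
contact_force: [1.0, 0.0, 0.0]
opening: 0.261
gripper_force: 58.9
```

Emit:
servo_tool(increments="0 .7 0 0; 0 0 0 0; 0 0 -.3 0; 0 0 -.3 0; 0 0 0 0")

```text
clock: 9.75
position: [0.6315, 0.0084, 0.1238]
ee_rot: [180.0, -0.3, 180.0]
contact_force: [0.6, -0.7, -0.3]
opening: 0.269
gripper_force: 58.9
```

Emit:
servo_tool(increments="0 0 -.4 0; 0 0 0 0; 0 0 0 0; 0 0 0 0; 0 0 0 0")

```text
clock: 10.25
position: [0.6336, 0.0087, 0.1071]
ee_rot: [-180.0, 0.1, 180.0]
contact_force: [-0.2, -0.5, -0.7]
opening: 0.264
gripper_force: 58.9
```

Emit:
servo_tool(increments="0 0 0 0; 0 0 0 0; 0 0 0 0; 0 0 .6 0; 0 0 .6 0", claw=0.45)

```text
clock: 10.75
position: [0.6324, 0.0089, 0.1657]
ee_rot: [180.0, -0.2, -180.0]
contact_force: [-0.0, -0.7, 1.0]
opening: 0.549
gripper_force: 0.0
```

```bash
python3 - <<'E'
from h import *
from rig import *
st(observe())
import pickle
s,c=wcam();pickle.dump(c,open("w4.pkl","wb"))
t=read_camera("top");pickle.dump(t,open("t4.pkl","wb"))
o=np.zeros((480,800,3),np.uint8);o[:,:520]=c["img"][:,60:580];o[:270,520:]=cv2.resize(t["img"][180:270,265:360],(280,270))
save("w4",o)
E
```

```text
t10.75 [0.6324 0.0089 0.1657] [ 180.    -0.2 -180. ] F [-0.  -0.7  1. ] op0.549 gf0.0 q [ -6.  34.  74.   0.  72. -96.]
```

View pics/w4.png

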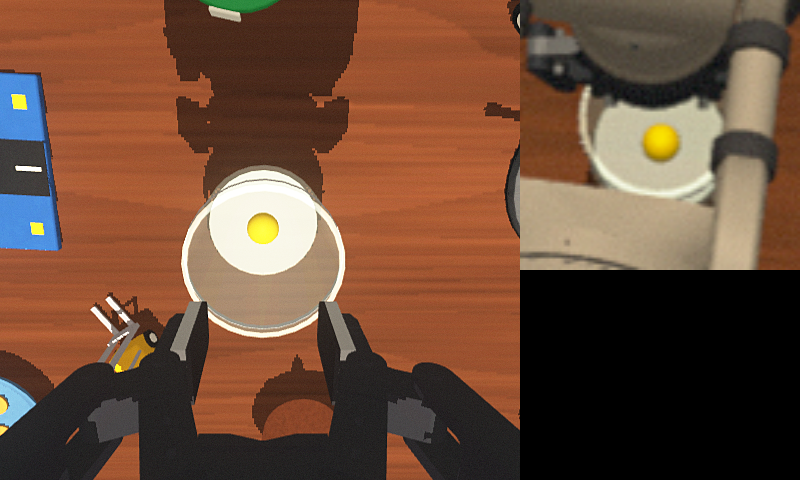

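Emit:
servo_tool(increments="-.2 -.94 0 0; -.2 -.94 0 0; -.2 -.94 0 0; -.2 -.94 0 0; -.2 -.94 0 0")

```text
clock: 11.35
position: [0.5822, -0.2278, 0.1655]
ee_rot: [180.0, -0.0, -180.0]
contact_force: [0.6, -0.2, -0.4]
opening: 0.547
gripper_force: 0.0
```

Emit:
servo_tool(increments="0 -.92 0 0; 0 0 -.8 0; 0 0 -.9 0; 0 0 -.9 0; 0 0 0 0")

```text
clock: 11.85
position: [0.5786, -0.2697, 0.0289]
ee_rot: [179.6, -0.7, 180.0]
contact_force: [-1.0, 0.8, 0.1]
opening: 0.551
gripper_force: 0.0
```

```bash
python3 - <<'E'
from h import *
from rig import *
import pickle
st(observe());c=pickle.load(open("w4.pkl","rb"));print("jar",onz(c,(323.5,257),.1), "ball",onz(c,(323,228),.019))
E
```

```text
t11.85 [ 0.5786 -0.2697  0.0289] [179.6  -0.7 180. ] F [-1.   0.8  0.1] op0.551 gf0.0 q [ -32.   43.   80.    0.   57. -122.]
jar [0.62997527 0.00987654 0.1       ] ball [0.63525741 0.00972176 0.019     ]
```

Emit:
servo_tool(increments="0 0 -.36 0; 0 0 0 0; 0 0 0 0; 0 0 0 0; 0 0 0 0")

```text
clock: 12.35
position: [0.5837, -0.2725, 0.0197]
ee_rot: [-179.9, 0.1, -180.0]
contact_force: [-0.3, -0.9, 0.3]
opening: 0.548
gripper_force: 0.0
```

Emit:
servo_tool(increments="0 0 0 0; 0 0 0 0; 0 0 0 0; 0 0 1 0; 0 0 1 0", claw=1)

```text
clock: 12.85
position: [0.5818, -0.2715, 0.1172]
ee_rot: [179.8, -0.2, -180.0]
contact_force: [0.9, -0.9, -0.3]
opening: 0.258
gripper_force: 59.0
```

Emit:
servo_tool(increments="0 0 1 0; .25 .94 0 0; .25 .94 0 0; .25 .94 0 0; .25 .94 0 0")

```text
clock: 13.35
position: [0.6331, -0.0825, 0.1679]
ee_rot: [180.0, -0.0, 180.0]
contact_force: [0.4, -0.0, 0.6]
opening: 0.257
gripper_force: 59.0
```

Emit:
servo_tool(increments="0 .94 0 0; 0 .9 0 0; 0 0 -.5 0; 0 0 -.5 0; 0 0 0 0")

```text
clock: 13.85
position: [0.6306, 0.0087, 0.1142]
ee_rot: [180.0, -0.4, -179.9]
contact_force: [-0.2, -0.7, -0.3]
opening: 0.255
gripper_force: 59.0
```

Emit:
servo_tool(increments="0 0 -.2 0; 0 0 0 0; 0 0 0 0; 0 0 0 0; 0 0 0 0")

```text
clock: 14.35
position: [0.6334, 0.0076, 0.1088]
ee_rot: [-180.0, 0.1, 180.0]
contact_force: [-0.4, 0.4, 0.8]
opening: 0.255
gripper_force: 59.0
```

Emit:
servo_tool(increments="0 0 0 0; 0 0 0 0; 0 0 0 0; 0 0 .6 0; 0 0 .6 0", claw=0.45)

```text
clock: 14.85
position: [0.6324, 0.0079, 0.1677]
ee_rot: [180.0, -0.2, -180.0]
contact_force: [0.9, -0.2, 0.3]
opening: 0.554
gripper_force: 0.0
```

Emit:
servo_tool(increments="-.3 -.9 0 0; -.3 -.9 0 0; -.3 -.9 0 0; -.3 -.9 0 0; -.3 -.9 0 0")

```text
clock: 15.35
position: [0.5573, -0.2187, 0.1682]
ee_rot: [-180.0, 0.0, -180.0]
contact_force: [0.6, -0.4, 0.1]
opening: 0.556
gripper_force: 0.0
```

Emit:
servo_tool(increments="-.2 -.9 0 0; -.14 -.92 0 0; 0 0 -.9 0; 0 0 -.9 0; 0 0 -.5 0")

```text
clock: 15.85
position: [0.5391, -0.3076, 0.0494]
ee_rot: [179.8, -0.2, 179.9]
contact_force: [-0.3, 0.7, -0.4]
opening: 0.547
gripper_force: 0.0
```

Emit:
servo_tool(increments="0 0 0 0; 0 0 0 0; 0 0 0 0; 0 0 0 0; 0 0 0 0")

```text
clock: 16.35
position: [0.5417, -0.3085, 0.0545]
ee_rot: [-179.9, 0.1, -180.0]
contact_force: [0.8, -0.5, 0.4]
opening: 0.552
gripper_force: 0.0
```

Emit:
servo_tool(increments="0 0 -.5 0; 0 0 -.33 0; 0 0 0 0; 0 0 0 0; 0 0 0 0")

```text
clock: 16.85
position: [0.5418, -0.3087, 0.0129]
ee_rot: [-179.9, 0.1, -180.0]
contact_force: [0.9, -0.2, 0.5]
opening: 0.55
gripper_force: 0.0
```

Emit:
servo_tool(increments="0 0 0 0; 0 0 0 0; 0 0 0 0; 0 0 1 0; 0 0 1 0", claw=1)

```text
clock: 17.35
position: [0.54, -0.3074, 0.111]
ee_rot: [179.8, -0.2, -180.0]
contact_force: [1.1, -0.8, 0.1]
opening: 0.262
gripper_force: 59.0
```

Emit:
servo_tool(increments="0 0 1 0; .3 .9 0 0; .3 .9 0 0; .3 .9 0 0; .3 .9 0 0")

```text
clock: 17.85
position: [0.6012, -0.1266, 0.1617]
ee_rot: [-180.0, 0.0, 180.0]
contact_force: [1.4, 0.5, 0.2]
opening: 0.263
gripper_force: 59.0
```

Emit:
servo_tool(increments=".3 .9 0 0; .3 .9 0 0; 0 .93 0 0; 0 0 -.5 0; 0 0 -.6 0")

```text
clock: 18.35
position: [0.632, 0.0104, 0.1072]
ee_rot: [-180.0, 0.2, -179.8]
contact_force: [0.8, -0.5, -0.0]
opening: 0.263
gripper_force: 59.0
```

Emit:
servo_tool(increments="0 0 0 0; 0 0 0 0; 0 0 0 0; 0 0 0 0; 0 0 0 0")

```text
clock: 18.85
position: [0.6316, 0.008, 0.1078]
ee_rot: [-180.0, 0.1, 180.0]
contact_force: [-0.6, -0.3, 0.0]
opening: 0.267
gripper_force: 59.0
```

Emit:
servo_tool(increments="0 0 0 0; 0 0 0 0; 0 0 0 0; 0 0 .6 0; 0 0 .6 0", claw=0.45)

```text
clock: 19.35
position: [0.6303, 0.0084, 0.1662]
ee_rot: [180.0, -0.2, -180.0]
contact_force: [0.6, 0.2, 1.8]
opening: 0.547
gripper_force: 0.0
```

Emit:
servo_tool(increments="-.4 -.9 0 0; -.4 -.9 0 0; -.4 -.9 0 0; -.4 -.9 0 0; -.37 -.84 0 0")

```text
clock: 19.85
position: [0.5315, -0.2154, 0.1667]
ee_rot: [-180.0, 0.0, -180.0]
contact_force: [0.7, 0.3, 0.2]
opening: 0.553
gripper_force: 0.0
```

Emit:
servo_tool(increments="0 0 0 0; 0 0 -.8 0; 0 0 -.8 0; 0 0 -.6 0; 0 0 0 0")

```text
clock: 20.35
position: [0.5302, -0.2116, 0.0525]
ee_rot: [179.7, -0.4, -180.0]
contact_force: [-0.5, 0.4, -0.0]
opening: 0.547
gripper_force: 0.0
```

Emit:
servo_tool(increments="0 0 -.4 0; 0 0 -.48 0; 0 0 0 0; 0 0 0 0; 0 0 0 0")

```text
clock: 20.85
position: [0.5338, -0.2141, 0.0144]
ee_rot: [-179.9, 0.2, -180.0]
contact_force: [-0.5, 0.9, 0.5]
opening: 0.55
gripper_force: 0.0
```

Emit:
servo_tool(increments="0 0 0 0; 0 0 0 0; 0 0 0 0; 0 0 1 0; 0 0 1 0", claw=1)

```text
clock: 21.35
position: [0.5315, -0.2132, 0.1125]
ee_rot: [179.9, -0.2, 180.0]
contact_force: [0.2, -0.4, 0.5]
opening: 0.264
gripper_force: 58.9
```

Emit:
servo_tool(increments="0 0 1 0; .4 .9 0 0; .4 .9 0 0; .4 .9 0 0; .4 .9 0 0")

```text
clock: 21.85
position: [0.613, -0.032, 0.1631]
ee_rot: [-180.0, 0.0, 180.0]
contact_force: [0.8, -0.5, -0.1]
opening: 0.262
gripper_force: 58.9
```

Emit:
servo_tool(increments=".37 .84 0 0; 0 0 0 0; 0 0 -.5 0; 0 0 -.6 0; 0 0 0 0")

```text
clock: 22.35
position: [0.6281, 0.0082, 0.1036]
ee_rot: [180.0, -0.5, 180.0]
contact_force: [-1.2, -0.1, 0.3]
opening: 0.262
gripper_force: 59.0
```

Emit:
servo_tool(increments="0 0 0 0; 0 0 0 0; 0 0 0 0; 0 0 .6 0; 0 0 .6 0", claw=0.45)

```text
clock: 22.85
position: [0.6308, 0.0082, 0.1686]
ee_rot: [180.0, -0.0, 180.0]
contact_force: [0.3, 0.8, 0.1]
opening: 0.554
gripper_force: 0.0
```

Emit:
servo_tool(increments="-.4 -.35 0 -1; -.4 -.35 0 -1; -.4 -.35 0 -1; -.4 -.35 0 -1; -.4 -.35 0 -1")

```text
clock: 23.35
position: [0.5306, -0.08, 0.1688]
ee_rot: [180.0, 0.1, 154.8]
contact_force: [0.3, -0.7, 0.0]
opening: 0.55
gripper_force: 0.0
```

Emit:
servo_tool(increments="-.4 -.35 0 -1; -.4 -.35 0 -1; -.4 -.35 0 -1; -.4 -.35 0 -1; -.34 -.35 0 -1")

```text
clock: 23.85
position: [0.4334, -0.1676, 0.1687]
ee_rot: [180.0, 0.1, 129.8]
contact_force: [0.4, -0.2, 0.7]
opening: 0.549
gripper_force: 0.0
```

Emit:
servo_tool(increments="0 0 0 -1; 0 0 0 -1; 0 0 0 -1; 0 0 0 -1; 0 0 0 -1")

```text
clock: 24.35
position: [0.4344, -0.167, 0.1687]
ee_rot: [179.9, 0.1, 104.8]
contact_force: [-0.2, 0.4, -1.1]
opening: 0.55
gripper_force: 0.0
```

Emit:
servo_tool(increments="0 0 0 -1; 0 0 0 -1; 0 0 0 -1; 0 0 0 0; 0 0 0 0")

```text
clock: 24.85
position: [0.4343, -0.1669, 0.1682]
ee_rot: [179.9, 0.0, 90.1]
contact_force: [0.6, 0.2, -0.4]
opening: 0.549
gripper_force: 0.0
```

```bash
python3 - <<'E'
from h import *
from rig import *
import pickle
s,c=wcam();st(s);pickle.dump(c,open("w5.pkl","wb"));t=read_camera("top")
o=np.zeros((480,800,3),np.uint8);o[:,:540]=c["img"][:,50:590];o[:270,540:]=cv2.resize(t["img"][180:270,270:357],(260,270));save("w5",o)
E
```

```text
t24.85 [ 0.4343 -0.1669  0.1682] [179.9   0.   90.1] F [ 0.6  0.2 -0.4] op0.549 gf0.0 q [-30.  17. 102.   0.  61. -31.]
```

View pics/w5.png

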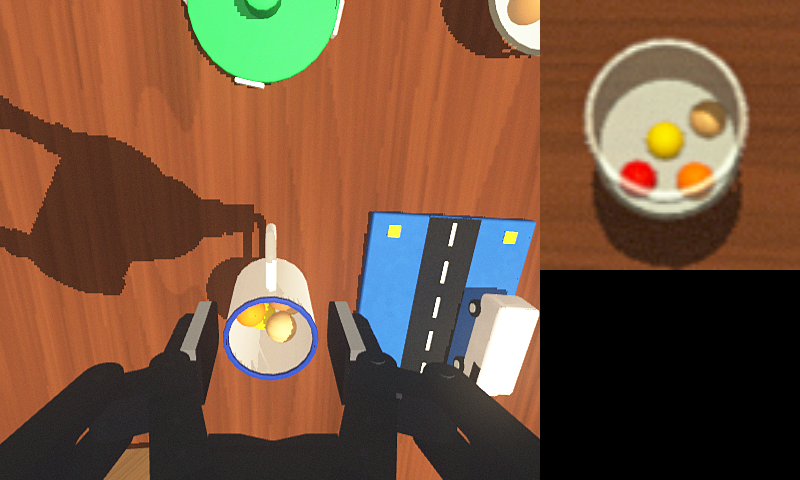

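Emit:
servo_tool(increments="0 0 -.8 0; 0 0 -.8 0; 0 0 -.8 0; 0 0 -.5 0; 0 0 -.1 0")

```text
clock: 25.45
position: [0.4325, -0.1658, 0.0151]
ee_rot: [-179.7, -0.2, 90.1]
contact_force: [-0.2, 0.2, 0.3]
opening: 0.545
gripper_force: 0.0
```

Emit:
servo_tool(increments="0 0 0 0; 0 0 0 0; 0 0 0 0; 0 0 0 0; 0 0 0 0", claw=0.88)

```text
clock: 25.95
position: [0.4345, -0.1669, 0.0182]
ee_rot: [179.9, 0.0, 90.0]
contact_force: [-0.2, 1.3, -0.3]
opening: 0.122
gripper_force: 0.0
```

Emit:
servo_tool(increments="0 0 0 0; 0 0 0 0; 0 0 0 0; 0 0 0 0; 0 0 0 0", claw=0.9)

```text
clock: 26.45
position: [0.434, -0.1666, 0.0174]
ee_rot: [-180.0, -0.0, 90.0]
contact_force: [-0.5, -0.1, 0.4]
opening: 0.101
gripper_force: 0.0
```

Emit:
servo_tool(increments="0 0 0 0; 0 0 0 0; 0 0 0 0; 0 0 0 0; 0 0 0 0", claw=0.91)

```text
clock: 26.95
position: [0.434, -0.1666, 0.0174]
ee_rot: [-180.0, -0.0, 90.0]
contact_force: [-0.5, -0.1, -1.0]
opening: 0.089
gripper_force: 5.1
```

Emit:
servo_tool(increments="0 0 0 0; 0 0 0 0; 0 0 0 0; 0 0 0 0; 0 0 0 0", claw=0.92)

```text
clock: 27.45
position: [0.434, -0.1666, 0.0175]
ee_rot: [-180.0, -0.0, 90.0]
contact_force: [-0.8, 0.3, 0.4]
opening: 0.085
gripper_force: 22.2
```

Emit:
servo_tool(increments="0 0 0 0; 0 0 0 0; 0 0 0 0; 0 0 0 0; 0 0 0 0", claw=0.93)

```text
clock: 27.95
position: [0.434, -0.1666, 0.0175]
ee_rot: [-180.0, -0.0, 90.0]
contact_force: [-0.9, 0.5, 2.7]
opening: 0.082
gripper_force: 41.3
```

Emit:
servo_tool(increments="0 0 .1 0; 0 0 .1 0; 0 0 .1 0; 0 0 .1 0; 0 0 0 0")

```text
clock: 28.45
position: [0.4345, -0.1669, 0.0383]
ee_rot: [179.9, 0.0, 90.0]
contact_force: [-0.1, 0.1, -2.1]
opening: 0.08
gripper_force: 40.9
```

```bash
cat >> h.py <<'E'
def rim():
    s,c=wcam();m=mask(c["img"],(108,120,60),(125,255,255),(200,200,440,480))
    b=blobs(m,20);st(s);print("M",s["moment"].round(3),[(a,x.round(1),cv2.boundingRect(k)) for a,x,k in b[:3]]);return s,c
E
python3 -c "
from h import *
rim()"
```

```text
t28.45 [ 0.4345 -0.1669  0.0383] [179.9   0.   90. ] F [-0.1  0.1 -2.1] op0.080 gf40.9 q [-30.  29. 110.   0.  41. -30.]
M [ 0.216 -0.006 -0.017] []
```

Emit:
servo_tool(increments="0 0 0 0; 0 0 0 0; 0 0 0 0; 0 0 0 0; 0 0 0 0", claw=0.92)

```text
clock: 29.0
position: [0.434, -0.1666, 0.0374]
ee_rot: [-180.0, -0.0, 90.0]
contact_force: [-0.7, -0.5, -2.8]
opening: 0.082
gripper_force: 35.4
```

```bash
python3 -c "
from h import *
rim()"
```

```text
t29.00 [ 0.434  -0.1666  0.0374] [-180.   -0.   90.] F [-0.7 -0.5 -2.8] op0.082 gf35.4 q [-30.  29. 110.   0.  41. -30.]
M [0.168 0.013 0.011] []
```

Emit:
servo_tool(increments="0 0 0 0; 0 0 0 0; 0 0 0 0; 0 0 0 0; 0 0 0 0", claw=0.914)

```text
clock: 29.55
position: [0.434, -0.1667, 0.0375]
ee_rot: [180.0, 0.0, 90.0]
contact_force: [-0.4, -1.5, -2.0]
opening: 0.091
gripper_force: 17.5
```

```bash
python3 -c "
from h import *
rim()"
```

```text
t29.55 [ 0.434  -0.1667  0.0375] [180.   0.  90.] F [-0.4 -1.5 -2. ] op0.091 gf17.5 q [-30.  29. 110.   0.  41. -30.]
M [ 0.178 -0.023  0.028] []
```

Emit:
servo_tool(increments="0 0 0 0; 0 0 0 0; 0 0 0 0; 0 0 0 0; 0 0 0 0", claw=0.911)

```text
clock: 30.1
position: [0.4342, -0.1667, 0.0376]
ee_rot: [180.0, 0.0, 90.0]
contact_force: [1.1, 0.3, 0.3]
opening: 0.089
gripper_force: 10.0
```

```bash
python3 -c "
from h import *
rim()"
```

```text
t30.10 [ 0.4342 -0.1667  0.0376] [180.   0.  90.] F [1.1 0.3 0.3] op0.089 gf10.0 q [-30.  29. 110.   0.  41. -30.]
M [-0.104  0.011 -0.038] []
```

Emit:
servo_tool(increments="0 0 0 0; 0 0 0 0; 0 0 0 0; 0 0 0 0; 0 0 0 0", claw=0.909)

```text
clock: 30.65
position: [0.434, -0.1667, 0.0375]
ee_rot: [180.0, 0.0, 90.0]
contact_force: [-0.7, -0.5, -1.1]
opening: 0.092
gripper_force: 5.0
```

```bash
python3 -c "
from h import *
from rig import *
rim();t=read_camera('scene');save('s6',cv2.resize(t['img'][220:340,130:290],(640,480)))"
```

```text
t30.65 [ 0.434  -0.1667  0.0375] [180.   0.  90.] F [-0.7 -0.5 -1.1] op0.092 gf5.0 q [-30.  29. 110.   0.  41. -30.]
M [-0.071  0.009 -0.016] []
```

View pics/s6.png

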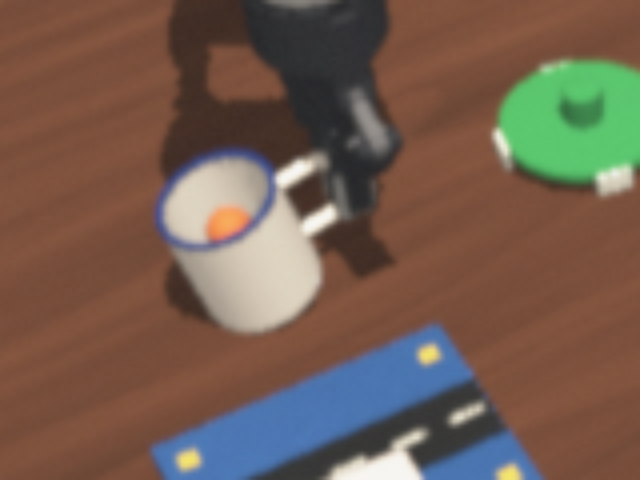

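Emit:
servo_tool(increments="0 0 0 0; 0 0 0 0; 0 0 .2 0; 0 0 .4 0; 0 0 .5 0", claw=1)

```text
clock: 31.25
position: [0.4332, -0.1661, 0.0928]
ee_rot: [-179.9, -0.1, 90.0]
contact_force: [-0.2, 0.5, -2.8]
opening: 0.074
gripper_force: 58.5
```

Emit:
servo_tool(increments="0 0 .6 0; 0 0 .6 0; 0 0 .6 0; 0 0 .45 0; 0 0 0 0")

```text
clock: 31.75
position: [0.4353, -0.1673, 0.2083]
ee_rot: [179.7, 0.2, 90.0]
contact_force: [0.3, -0.2, -2.1]
opening: 0.074
gripper_force: 58.6
```

Emit:
servo_tool(increments=".2 .23 0 0; .4 .43 0 0; .5 .54 0 0; .5 .54 0 0; .5 .54 0 0")

```text
clock: 32.25
position: [0.539, -0.0513, 0.2036]
ee_rot: [-179.9, -0.0, 90.0]
contact_force: [0.6, -1.2, -1.5]
opening: 0.077
gripper_force: 58.6
```

Emit:
servo_tool(increments=".5 .54 0 0; .5 .54 0 0; .4 .44 0 0; .3 .33 0 0; .16 .18 0 0")

```text
clock: 32.75
position: [0.6321, 0.0505, 0.2029]
ee_rot: [-179.8, -0.0, 90.1]
contact_force: [0.1, -1.4, -2.2]
opening: 0.074
gripper_force: 58.6
```

Emit:
servo_tool(increments="0 0 0 0; 0 0 0 0; 0 0 0 0; 0 0 0 0; 0 0 0 0")

```text
clock: 33.25
position: [0.6318, 0.0481, 0.2053]
ee_rot: [180.0, 0.0, 89.9]
contact_force: [0.6, 0.8, -2.7]
opening: 0.074
gripper_force: 58.6
```

```bash
python3 -c "
from h import *
from rig import *
s=observe();st(s);print(s['moment']);t=read_camera('scene');save('s7',cv2.resize(t['img'][190:350,230:440],(787,600)))"
```

```text
t33.25 [0.6318 0.0481 0.2053] [180.    0.   89.9] F [ 0.6  0.8 -2.7] op0.074 gf58.6 q [-3. 32. 71. -0. 77. -3.]
[ 0.15368355  0.04970249 -0.02617123]
```

View pics/s7.png

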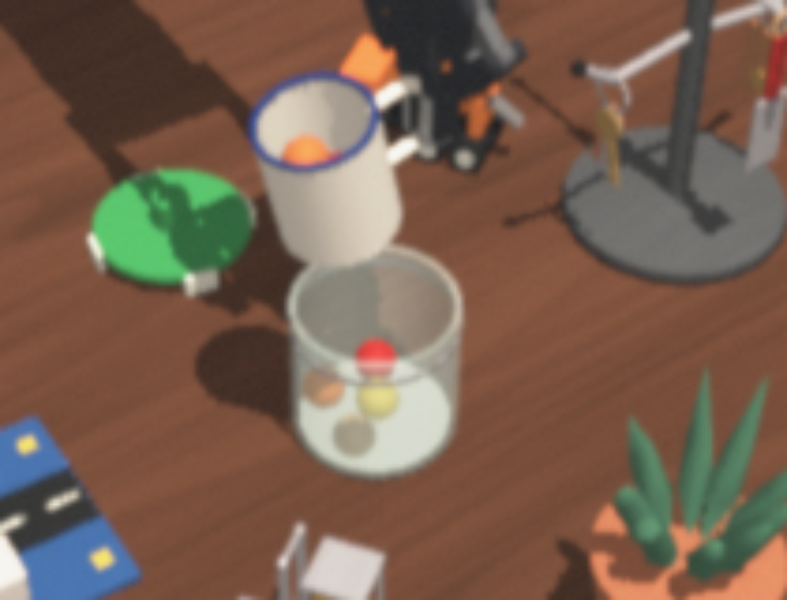

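Emit:
servo_tool(increments="0 0 0 0; 0 0 0 0; 0 0 0 0; 0 0 0 0; 0 0 0 0", claw=0.913)

```text
clock: 33.8
position: [0.632, 0.0489, 0.205]
ee_rot: [180.0, -0.0, 90.0]
contact_force: [-0.2, 1.1, -2.8]
opening: 0.092
gripper_force: 15.3
```

```bash
python3 -c "
from h import *
from rig import *
s=observe();st(s);print(s['moment'])"
```

```text
t33.80 [0.632  0.0489 0.205 ] [180.  -0.  90.] F [-0.2  1.1 -2.8] op0.092 gf15.3 q [-3. 32. 71.  0. 77. -3.]
[ 0.12315032 -0.04513342 -0.04789164]
```

Emit:
servo_tool(increments="0 0 0 0; 0 0 0 0; 0 0 0 0; 0 0 0 0; 0 0 0 0", claw=0.911)

```text
clock: 34.3
position: [0.632, 0.049, 0.2049]
ee_rot: [180.0, -0.0, 90.0]
contact_force: [0.1, 0.6, -2.6]
opening: 0.093
gripper_force: 5.9
```

```bash
python3 -c "
from h import *
from rig import *
s=observe();st(s);print(s['moment'])
s,c=wcam();save('w8',c['img']);t=read_camera('scene');save('s8',cv2.resize(t['img'][190:350,230:440],(787,600)))
d=mask(t['img'],(108,120,60),(125,255,255),(250,180,420,330))
print([(a,cv2.boundingRect(k)) for a,x,k in blobs(d,10)])"
```

```text
t34.30 [0.632  0.049  0.2049] [180.  -0.  90.] F [ 0.1  0.6 -2.6] op0.093 gf5.9 q [-2. 32. 71.  0. 77. -3.]
[-0.0282276  -0.00786992 -0.01051607]
[]
```

View pics/s8.png

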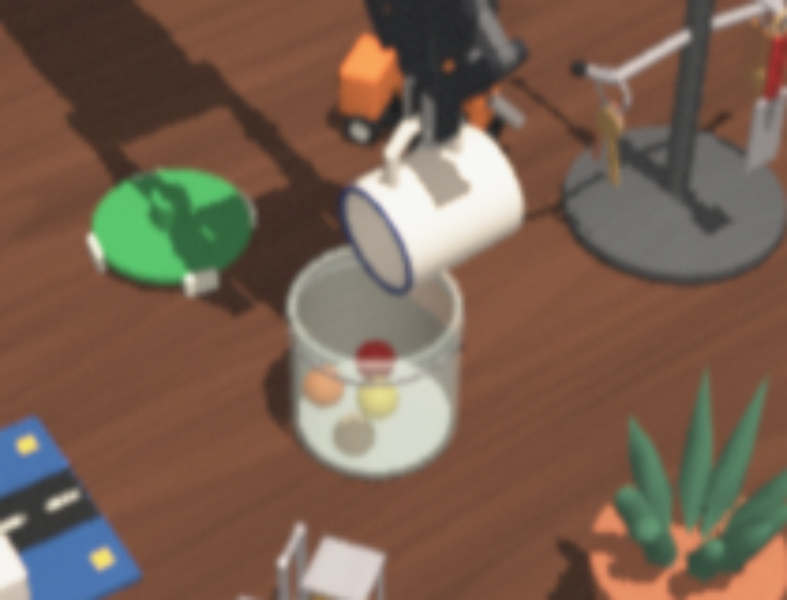

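Emit:
servo_tool(increments="0 -.1 0 0; 0 -.2 0 0; 0 -.15 0 0; 0 -.05 0 0; 0 0 0 0", claw=0.912)

```text
clock: 34.9
position: [0.6321, 0.023, 0.205]
ee_rot: [180.0, -0.0, 89.9]
contact_force: [0.1, 1.0, -2.1]
opening: 0.089
gripper_force: 5.9
```

Emit:
servo_tool(increments="0 0 -.1 0; 0 0 -.1 0; 0 0 -.1 0; 0 0 -.1 0; 0 0 0 0")

```text
clock: 35.4
position: [0.6324, 0.0235, 0.1852]
ee_rot: [179.9, 0.0, 90.0]
contact_force: [-0.4, -2.3, 4.8]
opening: 0.089
gripper_force: 6.6
```

Emit:
servo_tool(increments="0 -.06 -.04 0; 0 -.06 -.04 0; 0 -.06 -.04 0; 0 -.06 -.04 0; 0 -.06 -.04 0")

```text
clock: 35.9
position: [0.6321, 0.0085, 0.1749]
ee_rot: [180.0, 0.0, 90.0]
contact_force: [0.9, -1.5, 3.7]
opening: 0.088
gripper_force: 6.6
```

```bash
python3 -c "
from h import *
from rig import *
s=observe();st(s);print(s['moment'])
t=read_camera('scene');save('s9',cv2.resize(t['img'][190:350,230:440],(787,600)))"
```

```text
t35.90 [0.6321 0.0085 0.1749] [180.   0.  90.] F [ 0.9 -1.5  3.7] op0.088 gf6.6 q [-6. 33. 74. -0. 73. -6.]
[-0.32067803 -0.00604295  0.04644419]
```

Emit:
servo_tool(increments="0 -.08 -.04 0; 0 -.08 -.04 0; 0 -.08 -.04 0; 0 -.08 -.04 0; 0 0 0 0")

```text
clock: 36.45
position: [0.6318, -0.0077, 0.1664]
ee_rot: [-180.0, -0.0, 90.0]
contact_force: [0.2, -2.1, 3.3]
opening: 0.084
gripper_force: 7.2
```

Emit:
servo_tool(increments="0 0 0 0; 0 0 0 0; 0 0 0 0; 0 0 0 0; 0 0 0 0")

```text
clock: 36.95
position: [0.6319, -0.007, 0.1668]
ee_rot: [-180.0, -0.0, 90.0]
contact_force: [0.4, -2.1, 0.8]
opening: 0.092
gripper_force: 6.9
```

```bash
python3 -c "
from h import *
from rig import *
s=observe();st(s);print(s['moment'])
t=read_camera('scene');im=np.vstack([cv2.resize(cv2.imread('pics/s9.png')[...,::-1],(393,300)),cv2.resize(t['img'][190:350,230:440],(393,300))])
w=read_camera('top')['img'];im=np.hstack([im,cv2.resize(w[180:270,270:370],(400,600)[:1]+(600,))])
save('s10',im)"
```

```text
t36.95 [ 0.6319 -0.007   0.1668] [-180.   -0.   90.] F [ 0.4 -2.1  0.8] op0.092 gf6.9 q [-8. 34. 74.  0. 72. -8.]
[-0.31184887  0.02641526  0.0578081 ]
```

View pics/s10.png

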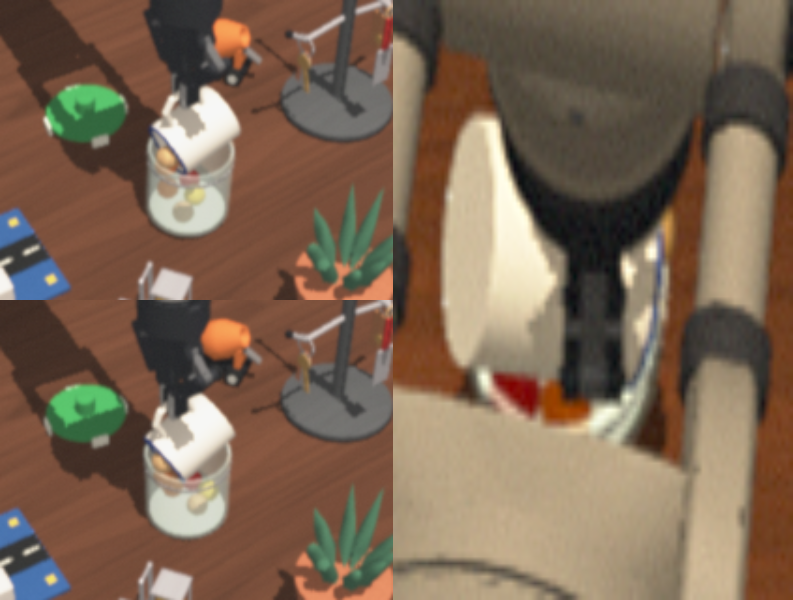

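Emit:
servo_tool(increments="0 0 0 0; 0 0 0 0; 0 .1 .05 0; 0 .1 .05 0; 0 0 0 0", claw=0.914)

```text
clock: 37.55
position: [0.6323, 0.0037, 0.1727]
ee_rot: [179.9, -0.0, 90.1]
contact_force: [-0.5, -1.5, 2.7]
opening: 0.086
gripper_force: 9.1
```

Emit:
servo_tool(increments="0 .12 0 0; 0 -.12 0 0; 0 .12 0 0; 0 -.12 0 0; 0 0 0 0")

```text
clock: 38.05
position: [0.632, 0.002, 0.1719]
ee_rot: [-180.0, 0.0, 90.0]
contact_force: [0.5, -2.1, 2.8]
opening: 0.09
gripper_force: 9.2
```

Emit:
servo_tool(increments="0 0 .1 0; 0 0 .1 0; 0 .12 0 0; 0 -.12 0 0; 0 0 0 0")

```text
clock: 38.55
position: [0.6319, 0.0026, 0.1817]
ee_rot: [-180.0, 0.0, 90.0]
contact_force: [0.4, -0.2, -1.3]
opening: 0.087
gripper_force: 8.8
```

Emit:
servo_tool(increments="0 0 0 0; 0 0 0 0; 0 0 0 0; 0 0 0 0; 0 0 0 0")

```text
clock: 39.05
position: [0.632, 0.0029, 0.182]
ee_rot: [180.0, -0.0, 90.0]
contact_force: [0.2, 0.7, -1.3]
opening: 0.088
gripper_force: 8.9
```

```bash
python3 -c "
from h import *
from rig import *
s=observe();st(s);print(s['moment'])
for i in range(6):
  t=read_camera('scene');s=observe();print(s['contact_force'].round(2),s['moment'].round(3))
save('s11',t['img'])
im=t['img']
# colours inside jar region vs mug mouth
for n,lo,hi in(('red',(0,150,80),(6,255,255)),('red2',(174,150,80),(180,255,255)),('ora',(7,150,130),(17,255,255)),('yel',(22,80,130),(34,255,255))):
  print(n,[(a,x.round(0)) for a,x,k in blobs(mask(im,lo,hi,(295,220,365,320)),6)])
"
```

```text
t39.05 [0.632  0.0029 0.182 ] [180.  -0.  90.] F [ 0.2  0.7 -1.3] op0.088 gf8.9 q [-7. 33. 73.  0. 74. -7.]
[-0.01483132  0.03226167  0.00116049]
[-0.04 -0.19 -0.6 ] [-0.039  0.023  0.026]
[-0.17  0.86 -1.35] [-0.026 -0.018 -0.003]
[ 0.03 -0.03 -2.22] [-0.068  0.017 -0.018]
[ 0.64 -0.48 -1.48] [-0.026 -0.008  0.053]
[-0.28 -0.86 -1.35] [-0.01   0.02  -0.002]
[ 0.41 -0.29 -1.18] [-0.025 -0.005  0.018]
red [(14.0, array([332., 283.]))]
red2 []
ora [(22.0, array([358., 223.]))]
yel [(43.5, array([318., 296.])), (10.0, array([340., 288.]))]
```

Emit:
servo_tool(increments="0 0 .2 0; 0 0 .3 0; 0 0 .4 0; 0 0 .3 0; 0 0 0 0", claw=0.93)

```text
clock: 39.85
position: [0.6332, 0.0027, 0.2453]
ee_rot: [179.7, 0.0, 90.0]
contact_force: [0.6, -0.0, -1.2]
opening: 0.078
gripper_force: 32.9
```

Emit:
servo_tool(increments="-.2 .4 0 0; -.3 .5 0 0; -.3 .5 0 0; -.3 .5 0 0; -.34 .44 0 0")

```text
clock: 40.35
position: [0.5591, 0.1209, 0.2413]
ee_rot: [-180.0, -0.0, 90.0]
contact_force: [0.5, 0.2, -1.7]
opening: 0.076
gripper_force: 32.9
```

Emit:
servo_tool(increments="0 0 -.6 0; 0 0 -.6 0; 0 0 -.6 0; 0 0 -.4 0; 0 0 -.2 0")

```text
clock: 40.85
position: [0.5586, 0.1198, 0.1195]
ee_rot: [-179.8, 0.0, 90.0]
contact_force: [0.1, 0.0, -1.2]
opening: 0.075
gripper_force: 32.9
```

Emit:
servo_tool(increments="0 0 0 0; 0 0 0 0; 0 0 0 0; 0 0 0 0; 0 0 0 0", claw=0.913)

```text
clock: 41.35
position: [0.5604, 0.1199, 0.1227]
ee_rot: [179.9, -0.0, 90.0]
contact_force: [0.5, -0.2, -1.6]
opening: 0.09
gripper_force: 10.3
```

```bash
python3 -c "
from h import *
from rig import *
s=observe();st(s);print(s['moment'])"
```

```text
t41.35 [0.5604 0.1199 0.1227] [179.9  -0.   90. ] F [ 0.5 -0.2 -1.6] op0.090 gf10.3 q [ 4. 30. 88. -0. 61.  4.]
[-0.02426343 -0.00605369 -0.03696956]
```

Now lower onto the shelf in small steps, watching the force.

Emit:
servo_tool(increments="0 0 -.1 0; 0 0 -.1 0; 0 0 -.1 0; 0 0 -.1 0; 0 0 -.1 0")

```text
clock: 41.85
position: [0.5599, 0.1198, 0.0963]
ee_rot: [-180.0, 0.0, 90.0]
contact_force: [-0.7, 0.5, -1.2]
opening: 0.085
gripper_force: 10.3
```

Emit:
servo_tool(increments="0 0 -.06 0; 0 0 -.06 0; 0 0 0 0; 0 0 0 0; 0 0 0 0")

```text
clock: 42.35
position: [0.5614, 0.1202, 0.0924]
ee_rot: [179.8, -0.0, 90.0]
contact_force: [0.5, 1.3, 6.8]
opening: 0.082
gripper_force: 11.2
```

Emit:
servo_tool(increments="0 0 -.06 0; 0 0 -.06 0; 0 0 0 0; 0 0 0 0; 0 0 0 0")

```text
clock: 42.85
position: [0.5619, 0.1203, 0.087]
ee_rot: [179.7, -0.1, 90.0]
contact_force: [0.5, 1.2, 9.5]
opening: 0.09
gripper_force: 12.3
```

```bash
python3 -c "
from h import *
from rig import *
s=observe();st(s);print(s['moment'])"
```

```text
t42.85 [0.5619 0.1203 0.087 ] [ 1.797e+02 -1.000e-01  9.000e+01] F [0.5 1.2 9.5] op0.090 gf12.3 q [ 4. 33. 90.  0. 56.  4.]
[ 0.21333891 -0.04291605 -0.04335497]
```

Emit:
servo_tool(increments="0 0 -.05 0; 0 0 -.05 0; 0 0 0 0; 0 0 0 0; 0 0 0 0")

```text
clock: 43.35
position: [0.5621, 0.1204, 0.0823]
ee_rot: [179.7, -0.1, 90.0]
contact_force: [-0.2, 1.9, 11.1]
opening: 0.089
gripper_force: 13.1
```

```bash
python3 -c "
from h import *
from rig import *
s=observe();st(s);print(s['moment'])
def im(n,x0,y0,x1,y1,w,h):return cv2.resize(read_camera(n)['img'][y0:y1,x0:x1],(w,h),interpolation=cv2.INTER_CUBIC)
a=im('scene',270,120,470,330,400,420);b=im('top',180,180,360,350,400,378);o=np.zeros((600,800,3),np.uint8);o[:420,:400]=a;o[:378,400:]=b
o[378:,400:]=cv2.resize(wcam()[1]['img'],(400,222));save('s12',o)"
```

```text
t43.35 [0.5621 0.1204 0.0823] [ 1.797e+02 -1.000e-01  9.000e+01] F [-0.2  1.9 11.1] op0.089 gf13.1 q [ 4. 33. 90.  0. 56.  4.]
[ 0.2363196  -0.04035195  0.02323776]
```

View pics/s12.png

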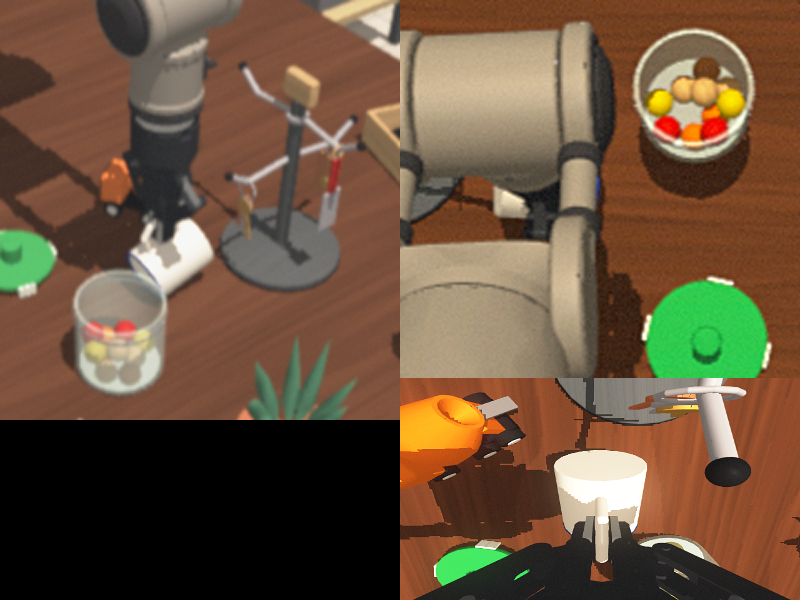

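Emit:
servo_tool(increments="0 0 .25 0; 0 0 .25 0; -.2 -.3 0 0; -.2 -.3 0 0; 0 0 0 0")

```text
clock: 44.0
position: [0.5391, 0.0886, 0.1056]
ee_rot: [-180.0, 0.0, 89.9]
contact_force: [0.7, 0.0, -0.2]
opening: 0.086
gripper_force: 12.4
```

Emit:
servo_tool(increments="0 0 -.15 0; 0 0 -.15 0; 0 0 -.15 0; 0 0 0 0; 0 0 0 0")

```text
clock: 44.5
position: [0.5399, 0.0901, 0.0819]
ee_rot: [-179.9, 0.0, 90.0]
contact_force: [-0.9, 0.5, -2.0]
opening: 0.085
gripper_force: 12.5
```

Emit:
servo_tool(increments="0 .1 0 0; 0 .1 -.02 0; 0 .1 -.02 0; 0 .1 -.02 0; 0 .1 -.02 0")

```text
clock: 45.0
position: [0.54, 0.1154, 0.0784]
ee_rot: [180.0, 0.0, 90.0]
contact_force: [0.1, -0.7, -0.6]
opening: 0.09
gripper_force: 12.7
```

```bash
cat > edge.py <<'E'
from h import *
from rig import *
s,c=wcam();st(s);print(s["moment"].round(3))
im=c["img"];save("we",im)
hsv=cv2.cvtColor(im,cv2.COLOR_RGB2HSV);m=((hsv[...,1]<60)&(hsv[...,2]>140)).astype(np.uint8)*255
m[:60]=0;m[:,:200]=0;m[:,440:]=0
for a,x,k in blobs(m,100)[:3]:print(a,cv2.boundingRect(k))
t=read_camera("scene");im=t["img"];save("se",im)
hsv=cv2.cvtColor(im,cv2.COLOR_RGB2HSV);m=((hsv[...,1]<70)&(hsv[...,2]>120)).astype(np.uint8)*255
m[:215]=0;m[265:]=0;m[:,:310]=0;m[:,390:]=0
for a,x,k in blobs(m,40)[:3]:print("scene",a,cv2.boundingRect(k),cv2.minAreaRect(k))
E
python3 edge.py
```

```text
t45.00 [0.54   0.1154 0.0784] [180.   0.  90.] F [ 0.1 -0.7 -0.6] op0.090 gf12.7 q [ 4. 32. 94. -0. 54.  4.]
[-0.099  0.016  0.001]
19093.5 (250, 182, 141, 224)
211.0 (426, 60, 14, 26)
139.5 (421, 346, 19, 17)
scene 1130.0 (310, 226, 56, 39) ((337.7500305175781, 251.25003051757812), (35.35533905029297, 57.27565002441406), 45.0)
```

Emit:
servo_tool(increments="0 0 -.05 0; 0 0 -.05 0; 0 .1 0 0; 0 .1 -.02 0; 0 .1 -.02 0")

```text
clock: 45.6
position: [0.5401, 0.1298, 0.0715]
ee_rot: [180.0, 0.0, 90.0]
contact_force: [0.4, -3.6, 11.5]
opening: 0.085
gripper_force: 14.0
```

```bash
python3 edge.py
```

```text
t45.60 [0.5401 0.1298 0.0715] [180.   0.  90.] F [ 0.4 -3.6 11.5] op0.085 gf14.0 q [ 6. 33. 94. -0. 53.  6.]
[-0.445  0.027  0.024]
17381.0 (251, 203, 137, 213)
832.0 (200, 60, 34, 42)
303.0 (425, 60, 15, 32)
scene 1151.0 (310, 225, 58, 40) ((340.9392395019531, 252.34530639648438), (35.45513153076172, 58.720237731933594), 41.987213134765625)
```

Emit:
servo_tool(increments="0 0 -.05 0; 0 .1 0 0; 0 .1 -.02 0; 0 .1 -.02 0; 0 0 0 0")

```text
clock: 46.2
position: [0.5424, 0.1439, 0.0705]
ee_rot: [179.6, 0.1, 90.1]
contact_force: [-1.9, -7.2, 25.3]
opening: 0.087
gripper_force: 27.9
```

```bash
python3 edge.py
```

```text
t46.20 [0.5424 0.1439 0.0705] [1.796e+02 1.000e-01 9.010e+01] F [-1.9 -7.2 25.3] op0.087 gf27.9 q [ 7. 33. 93. -0. 53.  7.]
[-1.132  0.589  0.019]
15983.0 (250, 221, 136, 210)
1361.5 (417, 60, 23, 70)
756.0 (389, 60, 26, 76)
scene 1201.5 (310, 222, 61, 43) ((342.0000305175781, 252.00003051757812), (35.35533905029297, 62.22539520263672), 45.0)
```

Emit:
servo_tool(increments="0 0 .05 0; 0 0 0 0; 0 0 0 0; 0 0 0 0; 0 0 0 0", claw=0.89)

```text
clock: 46.8
position: [0.5397, 0.1449, 0.0689]
ee_rot: [-179.9, 0.0, 90.0]
contact_force: [0.2, -0.3, -0.6]
opening: 0.108
gripper_force: 0.0
```

Emit:
servo_tool(increments="0 0 .1 0; 0 0 .1 0; 0 0 .1 0; 0 0 .1 0; 0 0 0 0")

```text
clock: 47.3
position: [0.5406, 0.1449, 0.0905]
ee_rot: [179.9, -0.0, 90.0]
contact_force: [0.6, -0.2, 1.4]
opening: 0.111
gripper_force: 0.0
```

```bash
python3 edge.py
```

```text
t47.30 [0.5406 0.1449 0.0905] [179.9  -0.   90. ] F [ 0.6 -0.2  1.4] op0.111 gf0.0 q [ 7. 32. 92.  0. 56.  7.]
[-0.024  0.033 -0.003]
13308.5 (260, 218, 122, 192)
1691.5 (411, 60, 29, 69)
1055.0 (200, 98, 43, 47)
scene 1239.0 (310, 223, 59, 42) ((341.7913513183594, 252.74655151367188), (35.99660110473633, 58.252254486083984), 40.23635482788086)
```

```bash
python3 - <<'E'
from h import *
s,c=wcam()
im=c["img"];hsv=cv2.cvtColor(im,cv2.COLOR_RGB2HSV);m=((hsv[...,1]<60)&(hsv[...,2]>140)).astype(np.uint8)*255
for z in(0,.02,.068):print(z,onz(c,(321,218),z).round(4))
for r in range(200,430,8):
    x=np.where(m[r,230:410])[0]+230
    if len(x):print(r,x.min(),x.max(),len(x),"V",hsv[r,(x.min()+x.max())//2,2],"y@z=0:%.3f z=.034:%.3f z=.068:%.3f z=.104:%.3f"%tuple(onz(c,(321,r),z)[1] for z in(0,.034,.068,.104)))
E
```

```text
0 [0.5397 0.166  0.    ]
0.02 [0.5398 0.1712 0.02  ]
0.068 [0.5399 0.1838 0.068 ]
224 278 367 72 V 201 y@z=0:0.162 z=.034:0.171 z=.068:0.181 z=.104:0.191
232 263 381 103 V 205 y@z=0:0.157 z=.034:0.167 z=.068:0.177 z=.104:0.188
240 261 382 105 V 209 y@z=0:0.151 z=.034:0.162 z=.068:0.173 z=.104:0.185
248 261 382 112 V 208 y@z=0:0.145 z=.034:0.157 z=.068:0.169 z=.104:0.182
256 262 381 118 V 255 y@z=0:0.140 z=.034:0.152 z=.068:0.165 z=.104:0.179
264 262 381 119 V 255 y@z=0:0.134 z=.034:0.148 z=.068:0.161 z=.104:0.176
272 263 381 112 V 255 y@z=0:0.128 z=.034:0.143 z=.068:0.157 z=.104:0.172
280 263 380 117 V 225 y@z=0:0.122 z=.034:0.137 z=.068:0.153 z=.104:0.169
288 264 380 114 V 208 y@z=0:0.116 z=.034:0.132 z=.068:0.149 z=.104:0.166
296 264 379 110 V 208 y@z=0:0.110 z=.034:0.127 z=.068:0.144 z=.104:0.162
304 265 379 96 V 209 y@z=0:0.104 z=.034:0.122 z=.068:0.140 z=.104:0.159
312 265 378 74 V 217 y@z=0:0.098 z=.034:0.116 z=.068:0.135 z=.104:0.155
320 266 378 61 V 219 y@z=0:0.091 z=.034:0.111 z=.068:0.131 z=.104:0.152
328 266 378 53 V 217 y@z=0:0.085 z=.034:0.105 z=.068:0.126 z=.104:0.148
336 267 377 51 V 219 y@z=0:0.078 z=.034:0.100 z=.068:0.122 z=.104:0.145
344 267 377 47 V 215 y@z=0:0.071 z=.034:0.094 z=.068:0.117 z=.104:0.141
352 301 344 27 V 216 y@z=0:0.065 z=.034:0.088 z=.068:0.112 z=.104:0.137
360 312 333 20 V 220 y@z=0:0.058 z=.034:0.082 z=.068:0.107 z=.104:0.133
368 311 334 23 V 220 y@z=0:0.051 z=.034:0.076 z=.068:0.102 z=.104:0.129
376 311 335 23 V 219 y@z=0:0.043 z=.034:0.070 z=.068:0.097 z=.104:0.125
384 310 335 25 V 255 y@z=0:0.036 z=.034:0.064 z=.068:0.092 z=.104:0.121
392 315 334 18 V 255 y@z=0:0.029 z=.034:0.058 z=.068:0.087 z=.104:0.117
400 316 333 18 V 255 y@z=0:0.021 z=.034:0.051 z=.068:0.081 z=.104:0.113
408 319 329 11 V 255 y@z=0:0.014 z=.034:0.045 z=.068:0.076 z=.104:0.109
```

Emit:
servo_tool(increments="0 -.1 0 0; 0 -.1 0 0; 0 -.1 .05 0; 0 -.1 .05 0; 0 0 0 0", claw=0.88)

```text
clock: 47.95
position: [0.5404, 0.124, 0.095]
ee_rot: [179.9, 0.0, 89.9]
contact_force: [0.6, 0.8, 0.6]
opening: 0.118
gripper_force: 0.0
```

Emit:
servo_tool(increments="0 0 0 0; 0 0 0 0; 0 0 0 0; 0 0 0 0; 0 0 0 0", claw=1)

```text
clock: 48.45
position: [0.5405, 0.1248, 0.095]
ee_rot: [179.9, 0.0, 90.0]
contact_force: [0.4, -1.9, 6.4]
opening: 0.063
gripper_force: 58.9
```

```bash
cat > face.py <<'E'
from h import *
s,c=wcam();st(s)
im=c["img"];hsv=cv2.cvtColor(im,cv2.COLOR_RGB2HSV);m=((hsv[...,1]<60)&(hsv[...,2]>140))
col=hsv[150:360,321,2].astype(int);w=m[150:360,300:345].sum(1);r=150+np.where(w>25)[0][0]
print("first row",r,"y@0 %.3f"%onz(c,(321,r),0)[1]);print([(150+i,int(v)) for i,v in enumerate(col) if i%6==0])
E
python3 face.py
```

```text
t48.45 [0.5405 0.1248 0.095 ] [179.9   0.   90. ] F [ 0.4 -1.9  6.4] op0.063 gf58.9 q [ 5. 31. 93. -0. 56.  5.]
first row 186 y@0 0.166
[(150, 78), (156, 68), (162, 153), (168, 157), (174, 159), (180, 160), (186, 199), (192, 200), (198, 201), (204, 206), (210, 255), (216, 255), (222, 255), (228, 255), (234, 255), (240, 255), (246, 211), (252, 211), (258, 208), (264, 255), (270, 255), (276, 255), (282, 255), (288, 255), (294, 206), (300, 213), (306, 220), (312, 211), (318, 212), (324, 212), (330, 207), (336, 210), (342, 211), (348, 206), (354, 205)]
```

Emit:
servo_tool(increments="0 0 .1 0; 0 0 .2 0; 0 0 .2 0; 0 0 .1 0; 0 0 0 0")

```text
clock: 49.0
position: [0.5406, 0.125, 0.1256]
ee_rot: [179.9, -0.0, 90.0]
contact_force: [-0.0, -0.1, -1.4]
opening: 0.063
gripper_force: 58.8
```

```bash
python3 face.py
```

```text
t49.00 [0.5406 0.125  0.1256] [179.9  -0.   90. ] F [-0.  -0.1 -1.4] op0.063 gf58.8 q [ 5. 29. 91.  0. 60.  5.]
first row 186 y@0 0.161
[(150, 74), (156, 146), (162, 143), (168, 145), (174, 149), (180, 87), (186, 190), (192, 192), (198, 194), (204, 197), (210, 255), (216, 255), (222, 255), (228, 255), (234, 255), (240, 255), (246, 202), (252, 201), (258, 204), (264, 255), (270, 255), (276, 255), (282, 254), (288, 254), (294, 248), (300, 207), (306, 210), (312, 208), (318, 206), (324, 204), (330, 205), (336, 201), (342, 203), (348, 199), (354, 204)]
```

Emit:
servo_tool(increments="0 0 .3 0; 0 0 .5 0; 0 0 .5 0; 0 0 .5 0; 0 0 .44 0")

```text
clock: 49.55
position: [0.5398, 0.1249, 0.2373]
ee_rot: [-180.0, -0.0, 90.0]
contact_force: [-0.2, -0.6, -1.4]
opening: 0.064
gripper_force: 58.7
```

Emit:
servo_tool(increments="-.2 0 0 0; -.4 0 0 0; -.4 0 0 0; -.4 0 0 0; -.4 0 0 0")

```text
clock: 50.05
position: [0.4476, 0.1247, 0.2346]
ee_rot: [-179.8, 0.0, 90.0]
contact_force: [0.4, -0.5, -0.5]
opening: 0.066
gripper_force: 58.8
```

Emit:
servo_tool(increments="0 .3 0 0; 0 .6 0 0; 0 .7 0 0; 0 .7 0 0; 0 .5 0 0")

```text
clock: 50.55
position: [0.4484, 0.2663, 0.2347]
ee_rot: [-179.9, 0.0, 90.1]
contact_force: [0.4, -1.0, -2.6]
opening: 0.066
gripper_force: 58.8
```

Emit:
servo_tool(increments="0 .3 0 0; 0 .14 0 0; 0 0 0 0; 0 0 0 0; 0 0 0 0")

```text
clock: 51.05
position: [0.4501, 0.2858, 0.2364]
ee_rot: [-180.0, 0.0, 89.9]
contact_force: [-0.1, 0.5, -1.4]
opening: 0.064
gripper_force: 58.8
```

```bash
cat > tip.py <<'E'
from h import *
from rig import *
st(observe())
for n,roi in(("top",(90,180,260,330)),("scene",(340,140,480,260))):
    t=read_camera(n);m=mask(t["img"],(0,0,0),(180,255,60),roi)
    save("tip_"+n,t["img"]);print(n,[(a,x.round(1)) for a,x,k in blobs(m,6) if a<60])
    f=240/np.tan(np.radians(t["vertical_fov"]/2));E=t["extrinsics"]
    for p in((.497,.287,.224),(.527,.287,.2055)):
        q=E[:3,:3].T@(np.array(p)-E[:3,3]);print(p,"->",t["cx"]+f*q[0]/q[2],t["cy"]+f*q[1]/q[2])
E
python3 tip.py; python3 face.py
```

```text
t51.05 [0.4501 0.2858 0.2364] [-180.     0.    89.9] F [-0.1  0.5 -1.4] op0.064 gf58.8 q [24. 20. 86. -0. 74. 24.]
top [(46.5, array([213. , 303.5])), (26.5, array([224. , 322.1])), (20.0, array([134.5, 282.5])), (18.5, array([171. , 292.3])), (15.5, array([207. , 230.9])), (13.5, array([ 93.4, 228. ])), (9.5, array([144. , 224.5]))]
(0.497, 0.287, 0.224) -> 133.64406211851926 281.64715330578304
(0.527, 0.287, 0.2055) -> 138.7490449812783 264.4781895582813
scene []
(0.497, 0.287, 0.224) -> 390.4099857429699 152.07525739957353
(0.527, 0.287, 0.2055) -> 398.05370286243 164.30259715079148
t51.15 [0.4502 0.286  0.2366] [180.    0.   89.9] F [-0.3  0.3 -1.4] op0.068 gf58.8 q [24. 20. 86. -0. 74. 24.]
first row 186 y@0 0.303
[(150, 152), (156, 156), (162, 156), (168, 155), (174, 161), (180, 162), (186, 207), (192, 208), (198, 211), (204, 211), (210, 255), (216, 255), (222, 255), (228, 255), (234, 255), (240, 255), (246, 218), (252, 219), (258, 220), (264, 255), (270, 255), (276, 255), (282, 255), (288, 255), (294, 222), (300, 226), (306, 227), (312, 223), (318, 223), (324, 220), (330, 218), (336, 218), (342, 219), (348, 217), (354, 217)]
```

Emit:
servo_tool(increments=".2 0 0 0; .3 0 0 0; .3 0 0 0; .2 0 0 0; .1 0 0 0")

```text
clock: 51.7
position: [0.5051, 0.2865, 0.2355]
ee_rot: [-179.8, 0.0, 90.0]
contact_force: [-4.2, 1.0, -4.1]
opening: 0.064
gripper_force: 58.6
```

Emit:
servo_tool(increments="0 0 0 0; .1 0 -.05 0; .1 0 -.05 0; 0 0 0 0; 0 0 0 0")

```text
clock: 52.2
position: [0.5149, 0.2866, 0.2302]
ee_rot: [-179.9, 0.1, 90.0]
contact_force: [-0.1, -0.1, -12.9]
opening: 0.06
gripper_force: 58.3
```

```bash
python3 -c "
from h import *
from rig import *
st(observe())";python3 face.py
```

```text
t52.20 [0.5149 0.2866 0.2302] [-1.799e+02  1.000e-01  9.000e+01] F [ -0.1  -0.1 -12.9] op0.060 gf58.3 q [22. 27. 77. -0. 77. 22.]
t52.20 [0.5149 0.2866 0.2302] [-1.799e+02  1.000e-01  9.000e+01] F [ -0.1  -0.1 -12.9] op0.060 gf58.3 q [22. 27. 77. -0. 77. 22.]
first row 185 y@0 0.305
[(150, 155), (156, 153), (162, 155), (168, 152), (174, 157), (180, 158), (186, 201), (192, 204), (198, 206), (204, 205), (210, 255), (216, 255), (222, 255), (228, 255), (234, 255), (240, 255), (246, 223), (252, 216), (258, 227), (264, 255), (270, 255), (276, 255), (282, 255), (288, 255), (294, 219), (300, 220), (306, 222), (312, 217), (318, 218), (324, 213), (330, 213), (336, 214), (342, 217), (348, 214), (354, 214)]
```

Emit:
servo_tool(increments="0 0 -.04 0; 0 0 0 0; 0 0 0 0; 0 0 0 0; 0 0 0 0")

```text
clock: 52.75
position: [0.5152, 0.2869, 0.2297]
ee_rot: [180.0, -0.0, 90.0]
contact_force: [0.4, 1.1, -7.2]
opening: 0.064
gripper_force: 58.8
```

Emit:
servo_tool(increments="0 0 -.04 0; 0 0 0 0; 0 0 0 0; 0 0 0 0; 0 0 0 0")

```text
clock: 53.25
position: [0.5152, 0.2869, 0.2279]
ee_rot: [179.9, -0.0, 90.0]
contact_force: [-0.5, -0.5, -0.8]
opening: 0.067
gripper_force: 59.5
```

Emit:
servo_tool(increments=".05 0 -.04 0; .05 0 -.04 0; 0 0 0 0; 0 0 0 0; 0 0 0 0")

```text
clock: 53.75
position: [0.52, 0.2868, 0.2234]
ee_rot: [-180.0, 0.0, 90.0]
contact_force: [-0.8, 0.1, -2.1]
opening: 0.062
gripper_force: 59.5
```

Emit:
servo_tool(increments=".06 0 -.03 0; .06 0 -.03 0; 0 0 0 0; 0 0 0 0; 0 0 0 0")

```text
clock: 54.25
position: [0.526, 0.2868, 0.2204]
ee_rot: [-180.0, 0.0, 90.0]
contact_force: [0.3, 0.5, -2.2]
opening: 0.069
gripper_force: 59.5
```

Emit:
servo_tool(increments=".06 0 -.03 0; .06 0 -.03 0; 0 0 0 0; 0 0 0 0; 0 0 0 0")

```text
clock: 54.75
position: [0.532, 0.2868, 0.2175]
ee_rot: [180.0, 0.0, 90.0]
contact_force: [0.1, -0.0, -1.2]
opening: 0.065
gripper_force: 59.5
```

Emit:
servo_tool(increments="0 0 -.04 0; 0 0 0 0; 0 0 0 0; 0 0 0 0; 0 0 0 0")

```text
clock: 55.25
position: [0.5321, 0.2868, 0.2156]
ee_rot: [180.0, -0.0, 90.0]
contact_force: [-0.3, 0.0, -1.6]
opening: 0.066
gripper_force: 59.5
```

Emit:
servo_tool(increments="0 0 -.04 0; 0 0 0 0; 0 0 0 0; 0 0 0 0; 0 0 0 0")

```text
clock: 55.75
position: [0.5321, 0.2868, 0.2135]
ee_rot: [180.0, -0.0, 90.0]
contact_force: [0.7, -0.7, -1.7]
opening: 0.069
gripper_force: 59.5
```

Emit:
servo_tool(increments="0 0 -.04 0; 0 0 0 0; 0 0 0 0; 0 0 0 0; 0 0 0 0")

```text
clock: 56.25
position: [0.5321, 0.2868, 0.2115]
ee_rot: [180.0, -0.0, 90.0]
contact_force: [-0.7, -0.6, -1.1]
opening: 0.06
gripper_force: 59.5
```

Emit:
servo_tool(increments="0 0 -.04 0; 0 0 0 0; 0 0 0 0; 0 0 0 0; 0 0 0 0")

```text
clock: 56.75
position: [0.5321, 0.2869, 0.2096]
ee_rot: [180.0, -0.0, 90.0]
contact_force: [-0.0, 0.6, 0.3]
opening: 0.066
gripper_force: 60.5
```

Emit:
servo_tool(increments="0 0 .04 0; 0 0 0 0; 0 0 0 0; 0 0 0 0; 0 0 0 0", claw=0.87)

```text
clock: 57.25
position: [0.532, 0.2869, 0.2115]
ee_rot: [180.0, 0.0, 90.0]
contact_force: [0.2, -1.0, 1.4]
opening: 0.132
gripper_force: 0.4
```

Emit:
servo_tool(increments="0 0 .05 0; 0 0 .05 0; 0 0 0 0; 0 0 0 0; 0 0 0 0", claw=0.84)

```text
clock: 57.75
position: [0.5319, 0.2868, 0.2164]
ee_rot: [-180.0, 0.0, 90.0]
contact_force: [0.3, 0.4, -0.1]
opening: 0.165
gripper_force: 0.0
```

Emit:
servo_tool(increments="0 0 .1 0; 0 0 .2 0; 0 0 .3 0; 0 0 .5 0; 0 0 .7 0")

```text
clock: 58.25
position: [0.5314, 0.2866, 0.3068]
ee_rot: [-179.9, 0.1, 90.0]
contact_force: [0.1, 0.7, -0.9]
opening: 0.164
gripper_force: 0.0
```

```bash
python3 - <<'E'
from h import *
from rig import *
s,c=wcam();st(s);save("we2",c["img"])
t=read_camera("scene");im=t["img"];save("se2",im);p=read_camera("top")["img"]
for n,i,roi,V in(("wrist",c["img"],(200,0,440,480),140),("scene",im,(340,140,450,260),150),("top",p,(80,230,240,320),140)):
    hsv=cv2.cvtColor(i,cv2.COLOR_RGB2HSV);m=((hsv[...,1]<60)&(hsv[...,2]>V)).astype(np.uint8)*255
    z=np.zeros_like(m);x0,y0,x1,y1=roi;z[y0:y1,x0:x1]=255
    print(n,[(a,x.round(0),cv2.boundingRect(k)) for a,x,k in blobs(m&z,60)[:4]])
E
```

```text
t58.25 [0.5314 0.2866 0.3068] [-1.799e+02  1.000e-01  9.000e+01] F [ 0.1  0.7 -0.9] op0.164 gf0.0 q [21. 26. 66.  0. 88. 21.]
wrist [(8936.0, array([356., 242.]), (278, 190, 162, 100)), (5458.0, array([403., 165.]), (345, 102, 94, 124)), (580.0, array([349., 326.]), (344, 299, 19, 56)), (576.5, array([296., 326.]), (283, 299, 19, 56))]
scene [(843.0, array([401., 190.]), (383, 163, 31, 54)), (287.5, array([380., 192.]), (372, 180, 17, 25)), (114.5, array([432., 188.]), (420, 176, 26, 21))]
top [(923.5, array([153., 267.]), (127, 247, 49, 41)), (127.5, array([180., 231.]), (157, 230, 47, 11)), (84.0, array([180., 271.]), (176, 256, 10, 31))]
```

Emit:
servo_tool(increments="0 0 .3 0; 0 0 .3 0; -.3 -.8 0 0; -.3 -.9 0 0; -.3 -.9 0 0")

```text
clock: 58.9
position: [0.4859, 0.1557, 0.3355]
ee_rot: [-179.9, 0.0, 90.1]
contact_force: [1.0, -1.5, 0.3]
opening: 0.156
gripper_force: 0.0
```

Emit:
servo_tool(increments="-.3 -.9 0 0; -.3 -.9 -.5 0; -.3 -.8 -.7 0; -.27 -.6 -.7 0; 0 0 -.6 0", claw=0.45)

```text
clock: 59.4
position: [0.4287, 0.001, 0.2148]
ee_rot: [-179.9, 0.0, 89.8]
contact_force: [0.5, -0.3, 0.2]
opening: 0.55
gripper_force: 0.0
```

Emit:
servo_tool(increments="0 0 0 0; 0 0 0 0; 0 0 0 0; 0 0 0 0; 0 0 0 0")

```text
clock: 59.9
position: [0.4316, 0.004, 0.2174]
ee_rot: [179.9, 0.0, 90.1]
contact_force: [0.5, 0.0, -0.2]
opening: 0.551
gripper_force: 0.0
```

```bash
cat > lid.py <<'E'
from h import *
from rig import *
s,c=wcam();st(s);t=read_camera("top");save("wl",c["img"]);save("tl",t["img"])
for n,k in(("wrist",c),("top",t)):
    m=mask(k["img"],(50,120,40),(75,255,255),None if n=="wrist" else (240,270,400,400))
    for a,x,q in blobs(m,300)[:1]:
        e=cv2.fitEllipse(cv2.convexHull(q));print(n,a,"hull ellipse",np.round(e[0],1),np.round(e[1],1),onz(k,e[0],.0135).round(4), cv2.boundingRect(q))
    if n=="wrist":
        x0,y0,w,h=cv2.boundingRect(q);v=cv2.cvtColor(k["img"],cv2.COLOR_RGB2HSV)
E
python3 lid.py
```

```text
t59.90 [0.4316 0.004  0.2174] [179.9   0.   90.1] F [ 0.5  0.  -0.2] op0.551 gf0.0 q [-10.  10. 102.   0.  67. -10.]
wrist 8989.5 hull ellipse [317.7 218. ] [106.2 109.6] [ 0.428  -0.0048  0.0135] (264, 165, 109, 107)
```

Emit:
servo_tool(increments="-.07 -.18 -.7 0; 0 0 -.9 0; 0 0 -.9 0; 0 0 -.7 0; 0 0 -.5 0")

```text
clock: 60.5
position: [0.4267, -0.0051, 0.0296]
ee_rot: [-179.9, -0.0, 90.0]
contact_force: [0.4, -0.2, 0.0]
opening: 0.551
gripper_force: 0.0
```

Emit:
servo_tool(increments="0 0 -.2 0; 0 0 0 0; 0 0 0 0; 0 0 0 0; 0 0 0 0")

```text
clock: 61.0
position: [0.4283, -0.0055, 0.0226]
ee_rot: [179.9, 0.0, 90.0]
contact_force: [0.9, -0.0, -0.2]
opening: 0.551
gripper_force: 0.0
```

```bash
python3 lid.py
```

```text
t61.00 [ 0.4283 -0.0055  0.0226] [179.9   0.   90. ] F [ 0.9 -0.  -0.2] op0.551 gf0.0 q [-11.  28. 116.   0.  36. -11.]
wrist 32011.5 hull ellipse [320.5 301.9] [210.  232.6] [ 0.4279 -0.0027  0.0135] (205, 197, 233, 210)
```

Emit:
servo_tool(increments="0 0 0 0; 0 0 0 0; 0 0 0 0; 0 0 .2 0; 0 0 .5 0", claw=1)

```text
clock: 61.6
position: [0.4261, -0.0051, 0.056]
ee_rot: [-179.8, -0.0, 90.0]
contact_force: [1.2, -0.3, -0.9]
opening: 0.282
gripper_force: 58.9
```

Emit:
servo_tool(increments="0 0 .7 0; 0 0 .7 0; 0 0 .7 0; 0 0 .3 0; 0 0 0 0")

```text
clock: 62.1
position: [0.4286, -0.0055, 0.179]
ee_rot: [179.7, 0.1, 90.0]
contact_force: [0.1, 0.4, -1.1]
opening: 0.274
gripper_force: 58.9
```

```bash
python3 - <<'E'
from h import *
from rig import *
s,c=wcam();st(s)
m=mask(c["img"],(50,120,40),(75,255,255))
a,x,q=blobs(m,300)[0];z=s["position"][2]-.0226
col=np.where(m[:,315:326].sum(1)>255*5)[0]
print("lid edge row",col[0],"rel y",onz(c,(320,col[0]),z+.017)[1]-s["position"][1]-.053,cv2.boundingRect(q))
x0,y0,w,h=cv2.boundingRect(q)
t=read_camera("top");im=t["img"]
x0,y0,x1,y1=265,175,365,275
hsv=cv2.cvtColor(im,cv2.COLOR_RGB2HSV)[y0:y1,x0:x1]
# wood is saturated; jar/balls: hull of low-saturation bright pixels
m=((hsv[...,1]<95)&(hsv[...,2]>100)).astype(np.uint8)*255
b=blobs(m,50)
for a,x,k in b[:2]:
    print(a,np.array(cv2.boundingRect(k))+[x0,y0,0,0])
k=np.vstack([k for a,x,k in b if a>50]);hull=cv2.convexHull(k)[:,0]+[x0,y0]
print("hull",hull[:,0].min(),hull[:,0].max(),hull[:,1].min(),hull[:,1].max())
# rim = farthest-up part: use upper rows for top edge, lateral extremes of rim at z=.1
L=hull[hull[:,0].argmin()];R=hull[hull[:,0].argmax()];T=hull[hull[:,1].argmin()]
print(L,R,T,"y from L/R",(onz(t,L,.1)[1]+onz(t,R,.1)[1])/2,"width",onz(t,L,.1)[1]-onz(t,R,.1)[1],"x from T",onz(t,T,.1)[0]-.05)
E
```

```text
t62.10 [ 0.4286 -0.0055  0.179 ] [1.797e+02 1.000e-01 9.000e+01] F [ 0.1  0.4 -1.1] op0.274 gf58.9 q [-11.  13. 106.  -0.  61. -11.]
lid edge row 198 rel y -0.00145706873320596 (206, 197, 234, 211)
2458.5 [285 193  55  59]
hull 285 339 193 251
[285 227] [339 216] [316 193] y from L/R 0.007067092319450748 width 0.09908638045943753 x from T 0.6325847178363073
```

Emit:
servo_tool(increments=".4 .05 0 0; .8 .05 0 0; .8 .1 0 0; .8 .1 0 0; .7 0 0 0")

```text
clock: 62.7
position: [0.6033, 0.0104, 0.1741]
ee_rot: [-179.8, -0.0, 90.0]
contact_force: [0.2, -0.5, 0.0]
opening: 0.275
gripper_force: 59.1
```

Emit:
servo_tool(increments=".4 0 0 0; .16 0 0 0; 0 0 -.4 0; 0 0 -.4 0; 0 0 0 0")

```text
clock: 63.2
position: [0.6274, 0.0099, 0.1324]
ee_rot: [-179.5, -0.0, 90.0]
contact_force: [0.3, 0.4, -1.5]
opening: 0.277
gripper_force: 59.1
```

Emit:
servo_tool(increments="0 0 -.1 0; 0 0 -.1 0; 0 0 0 0; 0 0 0 0; 0 0 0 0")

```text
clock: 63.7
position: [0.6307, 0.0096, 0.1271]
ee_rot: [179.9, 0.0, 90.0]
contact_force: [0.5, 0.4, -1.4]
opening: 0.284
gripper_force: 59.1
```

```bash
python3 -c "
from h import *
from rig import *
s=observe();st(s);print(s['moment'])"
```

```text
t63.70 [0.6307 0.0096 0.1271] [179.9   0.   90. ] F [ 0.5  0.4 -1.4] op0.284 gf59.1 q [-6. 36. 78.  0. 67. -6.]
[-0.02464944 -0.00990095  0.01309371]
```

Emit:
servo_tool(increments=".01 0 -.05 0; 0 0 -.05 0; 0 0 0 0; 0 0 0 0; 0 0 0 0")

```text
clock: 64.2
position: [0.631, 0.0097, 0.1215]
ee_rot: [180.0, 0.0, 90.0]
contact_force: [0.5, -1.0, -0.5]
opening: 0.278
gripper_force: 59.1
```

Emit:
servo_tool(increments="0 0 -.05 0; 0 0 -.05 0; 0 0 0 0; 0 0 0 0; 0 0 0 0")

```text
clock: 64.7
position: [0.631, 0.0096, 0.1165]
ee_rot: [180.0, 0.0, 90.0]
contact_force: [0.6, 0.3, -1.9]
opening: 0.283
gripper_force: 59.1
```

Emit:
servo_tool(increments="0 0 -.04 0; 0 0 -.04 0; 0 0 0 0; 0 0 0 0; 0 0 0 0")

```text
clock: 65.2
position: [0.631, 0.0097, 0.1124]
ee_rot: [180.0, -0.0, 90.0]
contact_force: [-0.3, 1.3, -1.7]
opening: 0.278
gripper_force: 58.9
```

```bash
python3 -c "
from h import *
from rig import *
s=observe();st(s);print(s['moment'])"
```

```text
t65.20 [0.631  0.0097 0.1124] [180.  -0.  90.] F [-0.3  1.3 -1.7] op0.278 gf58.9 q [-6. 37. 78.  0. 65. -6.]
[ 0.09600252 -0.14567277  0.04954611]
```

Emit:
servo_tool(increments="0 0 -.03 0; 0 0 0 0; 0 0 0 0; 0 0 0 0; 0 0 0 0")

```text
clock: 65.7
position: [0.6311, 0.0097, 0.1121]
ee_rot: [179.9, 0.0, 90.0]
contact_force: [-2.1, 0.7, 5.6]
opening: 0.277
gripper_force: 59.5
```

Emit:
servo_tool(increments="0 0 0 0; 0 0 0 0; 0 0 0 0; 0 0 0 0; 0 0 .1 0", claw=0.5)

```text
clock: 66.2
position: [0.6304, 0.0097, 0.1153]
ee_rot: [-179.9, -0.0, 90.0]
contact_force: [0.6, 0.2, 0.0]
opening: 0.497
gripper_force: 0.0
```

Emit:
servo_tool(increments="0 0 .4 0; 0 0 .6 0; 0 0 .6 0; 0 0 .5 0; 0 0 0 0")

```text
clock: 66.7
position: [0.6328, 0.0095, 0.2257]
ee_rot: [179.5, 0.0, 90.0]
contact_force: [0.3, -0.2, 0.3]
opening: 0.504
gripper_force: 0.0
```

```bash
cat > chk.py <<'E'
from h import *
from rig import *
s,c=wcam();st(s);t=read_camera("top");r=read_camera("scene");save("wf",c["img"]);save("tf",t["img"]);save("sf",r["img"])
for n,k,roi in(("wrist",c,None),("top",t,(255,170,375,290)),("scene",r,(280,230,380,330))):
    m=mask(k["img"],(50,120,40),(75,255,255),roi)
    for a,x,q in blobs(m,100)[:1]:
        e=cv2.fitEllipse(cv2.convexHull(q));print(n,a,np.round(e[0],1),np.round(e[1],1),"@z.1035",onz(k,e[0],.1035).round(4),"@.11",onz(k,e[0],.11).round(4), cv2.boundingRect(q))
E
python3 chk.py
```

```text
t66.70 [0.6328 0.0095 0.2257] [179.5   0.   90. ] F [ 0.3 -0.2  0.3] op0.504 gf0.0 q [-6. 31. 70.  0. 79. -6.]
wrist 14869.0 [318.9 232.6] [135.5 141.5] @z.1035 [0.6317 0.0108 0.1035] @.11 [0.6317 0.0128 0.11  ] (249, 165, 141, 136)
top 1237.0 [311.5 220.2] [54.8 56.8] @z.1035 [0.63   0.0081 0.1035] @.11 [0.6287 0.0079 0.11  ] (284, 199, 51, 50)
scene 1187.0 [327.8 268.6] [33.8 47.6] @z.1035 [0.6331 0.007  0.1035] @.11 [0.6384 0.0031 0.11  ] (304, 252, 48, 34)
```

```bash
python3 - <<'E'
from h import *
from rig import *
t=read_camera("scene");im=t["img"];f=240/np.tan(np.radians(t["vertical_fov"]/2));E=t["extrinsics"]
q=E[:3,:3].T@(np.array([.528,.249,.138])-E[:3,3]);print("expect rim",t["cx"]+f*q[0]/q[2],t["cy"]+f*q[1]/q[2])
m=mask(im,(105,70,40),(130,255,255),(330,140,450,260))
k=blobs(m,8);print([(a,x.round(0),cv2.boundingRect(b)) for a,x,b in k[:4]])
b=np.vstack([b for a,x,b in k]);r=cv2.boundingRect(b);ctr=(r[0]+r[2]/2,r[1]+r[3]/2);o,d=ray(t,ctr);p=o+d*(.249-o[1])/d[1];print("rim centre if y=.249",r,p.round(3))
E
```

```text
expect rim 383.9925089768443 192.96355021063215
[]Traceback (most recent call last):
  File "<stdin>", line 7, in <module>
    return _nx.concatenate(arrs, 0, dtype=dtype, casting=casting)
           ~~~~~~~~~~~~~~~^^^^^^^^^^^^^^^^^^^^^^^^^^^^^^^^^^^^^^^
ValueError: need at least one array to concatenate
```

Emit:
servo_tool(increments="-.5 -.5 .4 0; -.7 -.5 .4 0; -.7 -.7 0 0; -.7 -.7 0 0; -.5 -.6 0 0")

```text
clock: 67.4
position: [0.4734, -0.1412, 0.26]
ee_rot: [-179.9, -0.0, 90.0]
contact_force: [0.3, -0.5, 0.9]
opening: 0.505
gripper_force: 0.0
```

```bash
cat > mug.py <<'E'
from h import *
from rig import *
t=read_camera("scene");im=t["img"]
hsv=cv2.cvtColor(im,cv2.COLOR_RGB2HSV);x0,y0,x1,y1=350,150,440,240
h=hsv[y0:y1,x0:x1];print("bluish",(((h[...,0]>100)&(h[...,0]<135)&(h[...,1]>50))).sum())
ys,xs=np.where((h[...,0]>100)&(h[...,0]<135)&(h[...,1]>50)&(h[...,2]<200))
if len(xs):
    ctr=((xs.min()+xs.max())/2+x0,(ys.min()+ys.max())/2+y0);o,d=ray(t,ctr);p=o+d*(.249-o[1])/d[1];print(ctr,xs.min()+x0,xs.max()+x0,ys.min()+y0,ys.max()+y0,p.round(3))
    print(cv2.fitEllipse(np.stack([xs+x0,ys+y0],1).astype(np.float32)))
m=((h[...,1]<60)&(h[...,2]>120)).astype(np.uint8)*255
print([(a,np.array(cv2.boundingRect(k))+[x0,y0,0,0]) for a,x,k in blobs(m,30)])
E
python3 mug.py; python3 chk.py
```

```text
bluish 26
(np.float64(382.0), np.float64(192.5)) 373 391 179 206 [0.521 0.249 0.135]
((381.9226379394531, 192.2527618408203), (17.687952041625977, 27.37397575378418), 171.1186981201172)
[(1415.0, array([374, 153,  66,  65])), (100.0, array([429, 213,  11,  23]))]
t67.45 [ 0.4709 -0.1448  0.26  ] [-1.797e+02  1.000e-01  8.990e+01] F [-0.7 -2.9 -0.9] op0.500 gf0.0 q [-26.  15.  89.  -0.  76. -26.]
wrist 11147.5 [553.2  10.2] [141.5 175. ] @z.1035 [0.6331 0.0089 0.1035] @.11 [0.6296 0.0073 0.11  ] (475, 0, 157, 92)
top 2427.0 [312.3 220.4] [55.7 57. ] @z.1035 [0.6296 0.0065 0.1035] @.11 [0.6283 0.0064 0.11  ] (284, 193, 57, 56)
scene 1182.0 [327.9 268.7] [33.9 47.1] @z.1035 [0.6335 0.0071 0.1035] @.11 [0.6388 0.0033 0.11  ] (305, 252, 47, 34)
```

Emit:
servo_tool(increments="0 0 0 0; 0 0 0 0; 0 0 0 0; 0 0 0 0; 0 0 0 0")

```text
clock: 68.1
position: [0.4762, -0.14, 0.2609]
ee_rot: [-180.0, -0.0, 90.0]
contact_force: [-0.0, 0.6, -0.5]
opening: 0.501
gripper_force: 0.0
```

```bash
python3 mug.py; python3 chk.py | tail -2; python3 -c "
from rig import *
print(hand_in())"
```

```text
bluish 25
(np.float64(382.0), np.float64(192.5)) 373 391 179 206 [0.521 0.249 0.135]
((381.954833984375, 192.2964630126953), (17.70783805847168, 27.43490219116211), 170.16358947753906)
[(1412.5, array([374, 153,  66,  65])), (99.0, array([429, 213,  11,  23]))]
top 2426.5 [312.3 220.4] [55.7 57. ] @z.1035 [0.6296 0.0066 0.1035] @.11 [0.6283 0.0065 0.11  ] (284, 193, 57, 56)
scene 1182.0 [328.  268.7] [33.9 47.1] @z.1035 [0.6336 0.0071 0.1035] @.11 [0.6389 0.0033 0.11  ] (305, 252, 47, 34)
the job is handed in; nothing more can be done
None
```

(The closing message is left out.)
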